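Weigh out the rock-sugar sticks beside the fountain

TASK

Weigh out the rock sugar for the tea: first set the empty eared bowl down in the middle of the scale's pan and let go of it, so that the scale can be zeroed. Then fold the caddy's bail down, draw every sugar stick out of the caddy and put it sugar end first into the bowl, and when the caddy is empty swing the bail fully upright again. Leave the bowl with all the sticks in it at rest in the middle of the pan, and leave the upturned glass and the tongs where they are.

Things in the scene. Friction and masses are not known exactly. Their poses are not given: they have to be found in the camera images.
- bowl: the open white stoneware bowl with two lug ears, loose, about 0.32 kg, 60 mm high, rim 132 mm outside diameter, foot 80 mm diameter, wall 6 mm, inner floor flat 7 mm above its underside. Origin: centre of its underside; z up. Its ears lie along its own +y and -y.
- bowl_ear_left (a point): middle of the bowl's ear on its +y side, 80 mm from the bowl's axis and 52 mm above its underside: a solid block sticking out level from the rim, 26 mm wide (along the bowl's x), 12 mm thick, standing 30 mm out from the rim; it can be pinched from above across its 26 mm width
- bowl_ear_right (a point): middle of the same kind of ear on the bowl's -y side
- scale: white kitchen spring scale, fixed, 156 mm square, with a sloped round dial on its -x side (towards the robot at yaw 0). Origin: centre of its underside; z up
- pan_top (a point): centre of the upper face of the scale's sprung pan, a flat bare steel plate 160 mm square; 80 mm above the tiles when empty
- pan (a joint): how far the pan has sunk, m: 0 empty, about 1.1 mm for every 100 g laid on it (12 mm at most); the needle on the dial follows it
- caddy: wooden carrying caddy, fixed: base board 85 x 232 mm, 10 mm thick, and on it a narrow box 45 x 197 mm with its rim 105 mm above the tiles, divided into a row of five wells along its own y, each 31 x 31 mm, centres 38 mm apart (the third in the middle), well floors 17 mm above the tiles. Origin: centre of its underside; x across the row, y along it, z up
- bail (a joint): angle of the caddy's steel bail (keeper and carrying handle), rad: 0 = upright, shut about 18 mm above the sticks' handles so that they cannot be drawn; grows as it folds down to the caddy's own -x side (towards the robot at yaw 0), 1.6 = level. Stiff pivots keep it wherever it is left; about 2.5 N at the grip moves it. Past 1 rad it is clear of the sticks and a gripper
- bail_grip (a point): middle of the bail's dark wooden grip, a round bar 16 mm diameter and 70 mm long that lies along the caddy's y; it travels on an arc of 140 mm radius about point bail_hinge and can be pinched across its diameter
- bail_hinge (a point): point on the bail's pivot axis, which runs along the caddy's y, 75 mm above the tiles, on the caddy's middle line
- stick1: rock-sugar stick, loose, about 50 g, 172 mm long, some are absent: from the origin up its z axis first a lump of amber rock sugar 26 mm diameter and 68 mm long, then a thin wooden rod 9 mm diameter, then a turned wooden handle 16 mm diameter from 136 to 172 mm. Origin: the sugar end. It starts upright in one of the caddy's wells, sugar end down
- sugar1 (a point): middle of the sugar lump of stick1, 33 mm from the sugar end
- stick2: rock-sugar stick, loose, about 50 g, 172 mm long, some are absent: from the origin up its z axis first a lump of amber rock sugar 26 mm diameter and 68 mm long, then a thin wooden rod 9 mm diameter, then a turned wooden handle 16 mm diameter from 136 to 172 mm. Origin: the sugar end. It starts upright in one of the caddy's wells, sugar end down
- sugar2 (a point): middle of the sugar lump of stick2, 33 mm from the sugar end
- stick3: rock-sugar stick, loose, about 50 g, 172 mm long, some are absent: from the origin up its z axis first a lump of amber rock sugar 26 mm diameter and 68 mm long, then a thin wooden rod 9 mm diameter, then a turned wooden handle 16 mm diameter from 136 to 172 mm. Origin: the sugar end. It starts upright in one of the caddy's wells, sugar end down
- sugar3 (a point): middle of the sugar lump of stick3, 33 mm from the sugar end
- stick4: rock-sugar stick, loose, about 50 g, 172 mm long, some are absent: from the origin up its z axis first a lump of amber rock sugar 26 mm diameter and 68 mm long, then a thin wooden rod 9 mm diameter, then a turned wooden handle 16 mm diameter from 136 to 172 mm. Origin: the sugar end. It starts upright in one of the caddy's wells, sugar end down
- sugar4 (a point): middle of the sugar lump of stick4, 33 mm from the sugar end
- stick5: rock-sugar stick, loose, about 50 g, 172 mm long, some are absent: from the origin up its z axis first a lump of amber rock sugar 26 mm diameter and 68 mm long, then a thin wooden rod 9 mm diameter, then a turned wooden handle 16 mm diameter from 136 to 172 mm. Origin: the sugar end. It starts upright in one of the caddy's wells, sugar end down
- sugar5 (a point): middle of the sugar lump of stick5, 33 mm from the sugar end
- glass: bystander: upturned green tea glass, 85 mm high, 74 mm wide, standing on the tiles, origin under its centre
- tongs: bystander: small steel sugar tongs 120 mm long lying on the tiles, origin under its centre

How it is judged:
On the way, in this order (a step that is already met when the one before it is completed fails the run):
1. the bowl, still empty, stands in the middle of the scale's pan, let go (horizontal distance between bowl and pan_top below 0.015 m and z of bowl in the frame of pan_top between -0.004 and 0.006 m and angle between bowl's own z axis and vertical below 0.06 rad and linear speed of bowl below 0.03 m/s and contact force between the fingers and bowl below 0.2 N and horizontal distance between each of sugar1, sugar2, sugar3, sugar4, sugar5 and bowl above 0.07 m), for 0.5 s.
2. every sugar stick has its sugar end in the bowl (horizontal distance between each of sugar1, sugar2, sugar3, sugar4, sugar5 and bowl below 0.056 m and z of sugar1 in the frame of bowl between 0 and 0.075 m and linear speed of each of stick1, stick2, stick3, stick4, stick5 below 0.05 m/s and z of sugar2 in the frame of bowl between 0 and 0.075 m and z of sugar3 in the frame of bowl between 0 and 0.075 m and z of sugar4 in the frame of bowl between 0 and 0.075 m and z of sugar5 in the frame of bowl between 0 and 0.075 m), for 0.3 s.
At the end, for the whole second after the job is handed in: the bowl stands level and at rest on the pan, its axis within 15 mm of the pan's centre; the sugar lump of every stick present lies in the bowl (its middle within 56 mm of the bowl's axis, above the bowl's underside and less than 75 mm above it), at rest; the bail is upright to within 0.15 rad (all of step 2 and horizontal distance between bowl and pan_top below 0.015 m and z of bowl in the frame of pan_top between -0.004 and 0.006 m and angle between bowl's own z axis and vertical below 0.06 rad and linear speed of bowl below 0.03 m/s and value of joint bail below 0.15 rad); the robot touches nothing.
It fails at once if the glass is pushed more than 40 mm or tipped (distance of glass from where it was at the start of the episode above 0.04 m or angle between glass's own z axis and vertical above 0.5 rad).
It fails at once if the tongs is pushed more than 40 mm or tipped (distance of tongs from where it was at the start of the episode above 0.04 m or angle between tongs's own z axis and vertical above 0.5 rad).
Of stick1, stick2, stick3, stick4, stick5 only 3 to 5 are there at a start; the rules pass over those that are not, and their reading is None.
At some moment in a run one of bowl may be knocked a few centimetres aside while the robot is not near it.
Once in a run the grip may slacken for a moment while it holds something.
It also fails if it takes over 210 s, if anything falls off the work surface, if the arm or the gripper's body presses on something with over 40 N, if the wrist force passes 120 N, or if a joint passes its speed limit or range.

ROBOT

A 7-joint arm with a two-finger parallel gripper is mounted at the origin on the work surface. World frame = base frame: x ahead of the robot, y to its left, z up, the work surface at z = 0. Lengths are in m, angles in rad, forces in N, time in s.
With the tool pointing down it reaches from about 0.425 to 0.825 m from the base axis. Payload 3.6 kg.
Tool frame: the origin (TCP) lies between the finger pads; the fingertips stand 22 mm ahead of it and the grasp point (between the pads) lies 3 mm ahead of it; z points along the fingers, y is the line along which they close (so a half turn about z gives the same grasp; the last joint's range is limited). The gripper opens to 85 mm and grips with 20 to 120 N. Pads are 22 mm wide; open, the fingers measure 114 mm over their backs; the gripper's body (76 mm by 85 mm) begins 54 mm behind the grasp point. The pads swing forward as they close: fully open they stand 13 mm farther back than shut.
Start: joints at [-1.373, 0.615, -0.013, 1.423, 0.008, 1.103, -0.04], TCP at [0.144, 0.634, 0.253] pointing down, gripper open.
Joint ranges: [-3.12, 3.12], [-0.3, 2.06], [-1.34, 1.32], [0.26, 2.42], [-1.36, 4.5], [0.01, 1.98], [-2.84, 2.84]. Speed limits (rad/s): [2.79, 2.79, 3.14, 3.14, 3.14, 3.14, 3.14].

INTERFACE

Orientations are given as a rotation vector (axis times angle).
In Python, from bench import * gives the robot as it stands.
- The arm moves only by the tool apply_moves, never from a script. Its argument "increments" is a list of rows, each an object of numbers: "jaw": the opening, from 0 (shut) to 1 (fully open); "x", "y", "z": the shift along the tool's x, y, z in m; "wx", "wy", "wz": the turn, a rotation vector about the tool's x, y, z in rad. In form: [{"jaw": .., "x": .., "y": .., "z": .., "wx": .., "wy": .., "wz": ..}, ...]. A call has 1 to 20 rows; each row shifts and turns the commanded pose from where the row before left it, along the tool's axes as they then stand; what a row does not reach is not made up. A row lasts 1/10 s, in which the tool goes at most 50 mm and 8.59 degrees, less where a joint would pass 70% of its speed; a pose out of reach is approached as far as the arm can. A call is refused whole if a number of a shift passes 0.05 or a number of a turn 0.15, either way. A call with a gripper value outside its range is refused whole. The fingers move at their own pace and stop on an object; "squeeze" is the grip in N (left out, the last holds). Time passes only in rows, so rows that do not move let the fingers close. It gives the time, the measured TCP pose, the force, the opening and the grip force at its end, in the units of the state.
- state(): the state, without advancing time (a new reading comes with each control period).
- grab_frame(name): name is "scene" or "top"; returns the picture (384x512x3 uint8, blue, green, red); there is no depth.
- camera_model(name): a dict with "mtx" (3x3 intrinsics, pixels), "R" (3x3) and "t" (3): a world point X has camera coordinates R X + t. Camera axes: x right, y down, z forward; pixel columns grow to the right and rows downward; lengths in m; the calibration is good to about 2 mm. A picture is of the moment at which its call begins. camera_model takes no time and is no camera call.
- close_job(): hands the job in; it is judged then, once.
The state is a dict: "t": time; "joint_pos": joint angles; "joint_velocities": joint speeds; "joint_efforts": joint torques, N m; "eef_pos": TCP position; "orientation": TCP orientation; "force": force on the tool from outside, world axes, zero at the start; "wrist_torque": the same for the moment, N m; "finger_gap": finger opening in m; "gripper_force": force on a finger pad.
Only numpy, scipy, OpenCV 4.12 (cv2) and the standard library are available. Lean on these libraries where they do the work, as an engineer would, in place of code of your own. Each camera call takes 0.05 s, during which the arm holds its last target. There are 200 camera calls.

## Working session

There is one attempt and no reset: what is moved stays moved. The work goes in short steps, Python scripts to look and compute and a tool call to move; the robot and the scene stay as the last step left them, time stands still between calls to the robot, and variables do not carry over. Pictures are saved under pics/ and viewed, at most 14 in all, crops included, and the job is handed in when it is done.

Besides the shell and the picture viewer there is one more tool, called after "Call:" by a JSON object that holds its "fn" and its "kwargs". apply_moves: Moves the arm, as the interface text tells. Its arguments: {"type":"object","properties":{"increments":{"type":"array"},"squeeze":{"type":"number"}},"required":["increments"]}

```bash
mkdir -p pics; python3 - <<'E'
from bench import *
import cv2,numpy as np
s=state();print(s)
for n in("scene","top"):
    cv2.imwrite(f"pics/{n}0.png",grab_frame(n)); c=camera_model(n); print(n,np.round(c["mtx"],1).tolist(),np.round(-c["R"].T@c["t"],3),np.round(c["R"],3).tolist())
E
```

```text
{'t': 0.0, 'joint_pos': array([-1.37349893,  0.61589817, -0.01263059,  1.42493828,  0.00811894,
        1.10337265, -0.04037068]), 'joint_velocities': array([ 0.000597  ,  0.00048355, -0.00159027, -0.00106185,  0.000434  ,
        0.00026889,  0.00058915]), 'joint_efforts': array([-3.72719762e-05, -4.69219708e+01,  2.59242598e-01, -1.71029842e+01,
        9.96795832e-03,  9.78036260e-03, -2.07127840e-06]), 'eef_pos': array([0.14408554, 0.63309314, 0.25213864]), 'orientation': array([-0.35059826, -3.1217232 ,  0.0040125 ]), 'force': array([-0.2622474 ,  0.2866423 , -0.24779959]), 'wrist_torque': array([-0.01959194,  0.00040859, -0.01000378]), 'gripper_force': 0.0, 'finger_gap': 0.0854061755950887}
scene [[499.7, 0.0, 251.1], [0.0, 499.7, 196.0], [0.0, 0.0, 1.0]] [ 1.242 -0.531  1.036] [[0.579, 0.815, 0.02], [0.587, -0.399, -0.704], [-0.566, 0.419, -0.71]]
top [[499.6, 0.0, 245.7], [0.0, 499.6, 190.8], [0.0, 0.0, 1.0]] [0.467 0.012 1.574] [[0.023, -1.0, 0.002], [-0.997, -0.023, -0.069], [0.069, -0.0, -0.998]]
```

View pics/scene0.png

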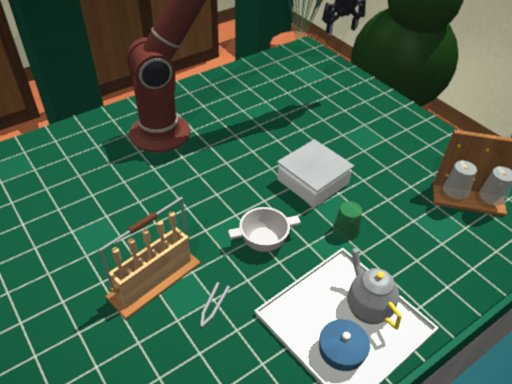

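View pics/top0.png

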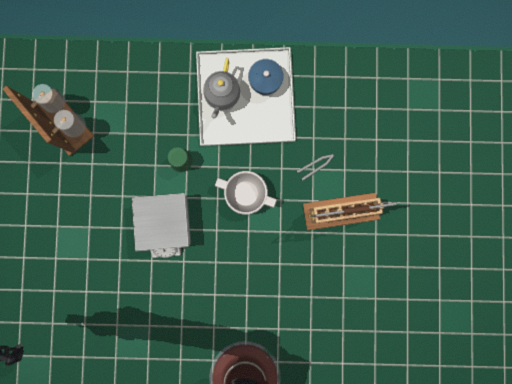

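The pictures show the caddy at about (342,211) in the top view, the bowl at (246,192), the scale at (161,222), the glass at (178,159) and the tongs at (317,166). Next I zoom in and measure.

```bash
cat > h.py <<'E'
from bench import *
import cv2,numpy as np
CM={n:camera_model(n) for n in("scene","top")}
def cen(n): c=CM[n]; return -np.array(c["R"]).T@np.array(c["t"])
def ray(n,p):
    c=CM[n]; d=np.array(c["R"]).T@np.linalg.inv(c["mtx"])@np.array([p[0],p[1],1.]); return cen(n),d/np.linalg.norm(d)
def onz(n,p,z):
    o,d=ray(n,p); return o+d*(z-o[2])/d[2]
def proj(n,X):
    c=CM[n]; q=np.array(c["mtx"])@(np.array(c["R"])@np.array(X,float)+np.array(c["t"]).ravel()); return q[:2]/q[2]
def tri(a,b): # pixel in scene, pixel in top
    (o1,d1),(o2,d2)=ray("scene",a),ray("top",b)
    s=np.linalg.lstsq(np.c_[d1,-d2],o2-o1,rcond=None)[0]
    p,q=o1+s[0]*d1,o2+s[1]*d2; return (p+q)/2,np.linalg.norm(p-q)
E
python3 - <<'E'
from h import *
s=cv2.imread("pics/scene0.png");t=cv2.imread("pics/top0.png")
a=cv2.resize(s[190:320,90:240],None,fx=4,fy=4,interpolation=cv2.INTER_CUBIC)[:520]
b=cv2.resize(t[140:270,120:400],None,fx=2.8,fy=2.8,interpolation=cv2.INTER_CUBIC)
cv2.imwrite("pics/a.png",a);cv2.imwrite("pics/b.png",b)
hsv=cv2.cvtColor(t,cv2.COLOR_BGR2HSV)
def big(m,roi):
    z=np.zeros_like(m);x0,y0,x1,y1=roi;z[y0:y1,x0:x1]=m[y0:y1,x0:x1]
    cs,_=cv2.findContours(z,cv2.RETR_EXTERNAL,cv2.CHAIN_APPROX_NONE);return max(cs,key=cv2.contourArea)
white=((hsv[...,1]<70)&(hsv[...,2]>100)).astype(np.uint8)
for nm,roi,z in(("bowl",(205,160,290,225),.06),("pan",(125,185,200,252),.08)):
    c=big(white,roi); r=cv2.minAreaRect(c); print(nm,r,cv2.contourArea(c),[np.round(onz("top",p,z),3).tolist() for p in cv2.boxPoints(r)],onz("top",r[0],z))
wh=white.copy();c=big(cv2.morphologyEx(white,cv2.MORPH_OPEN,np.ones((15,15))) ,(205,160,290,225));print(cv2.minEnclosingCircle(c),)
br=((hsv[...,0]<18)&(hsv[...,1]>90)&(hsv[...,2]>50)).astype(np.uint8)
c=big(br,(290,185,400,240)); r=cv2.minAreaRect(c);print("caddy",r,[np.round(onz("top",p,.01),3).tolist() for p in cv2.boxPoints(r)],onz("top",r[0],.01))
print("glass",onz("top",(178,158),.085),"tongs",onz("top",(317,166),0))
E
```

```text
bowl ((247.0, 192.0), (64.0, 84.0), 90.0) 2227.5 [[0.663, 0.137, 0.06], [0.669, -0.119, 0.06], [0.474, -0.122, 0.06], [0.468, 0.132, 0.06]] [0.56830674 0.00700628 0.06      ]
pan ((156.5, 218.0), (66.0, 63.0), 90.0) 3007.5 [[0.579, 0.373, 0.08], [0.584, 0.184, 0.08], [0.387, 0.178, 0.08], [0.383, 0.365, 0.08]] [0.48286493 0.27529482 0.08      ]
((245.5, 192.5), 24.382469177246094)
caddy ((343.11981201171875, 210.63204956054688), (27.09685707092285, 77.9776382446289), 81.46923065185547) [[0.541, -0.168, 0.01], [0.583, -0.409, 0.01], [0.499, -0.422, 0.01], [0.458, -0.182, 0.01]] [ 0.52030211 -0.29527524  0.01      ]
glass [0.66395694 0.21637911 0.085     ] tongs [ 0.66011671 -0.2130548   0.        ]
```

View pics/a.png

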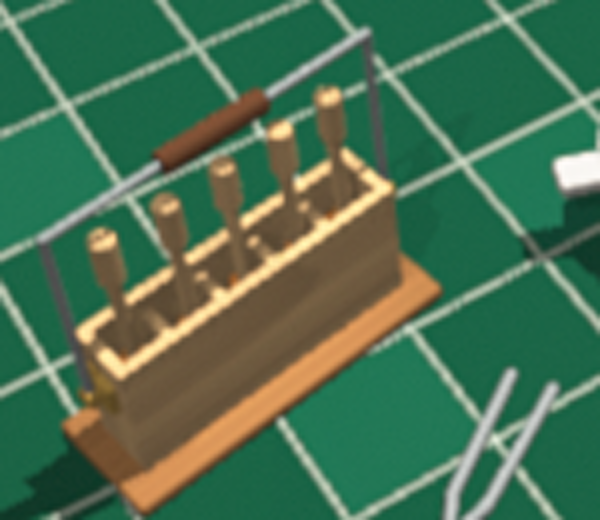

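View pics/b.png

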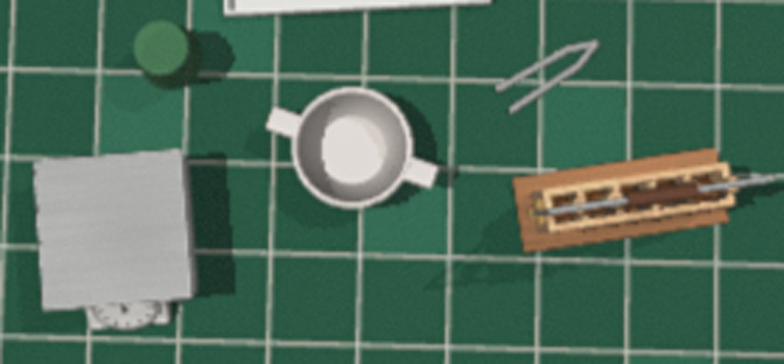

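The crops show all five sticks present, with handle tops in crop a at (103,238) … (329,95) and the bail grip at (213,130). In crop b the bowl centre is (352,147) with its ears at (282,121) and (428,174). The pan corners there are (33,159), (181,149), (194,297) and (42,310).

```bash
cat >> h.py <<'E'
from scipy.spatial.transform import Rotation as Ro
def down(psi,tilt=0):
    """tool R: y axis at world yaw psi, z down; tilt about tool x afterwards"""
    y=np.array([np.cos(psi),np.sin(psi),0]);z=np.array([0,0,-1.]);x=np.cross(y,z)
    return Ro.from_matrix(np.c_[x,y,z])*Ro.from_rotvec([tilt,0,0])
def go(p,psi,tilt=0):
    """print turn (first) and then shift in turned tool axes"""
    s=state();R=Ro.from_rotvec(s["orientation"]);T=down(psi,tilt);T2=T*Ro.from_rotvec([0,0,np.pi])
    w=(R.inv()*T).as_rotvec(); 
    d=T.inv().apply(np.array(p)-s["eef_pos"]); print("turn",np.round(w,3),"then shift",np.round(d,4),"|cur",np.round(s["eef_pos"],4))
E
python3 - <<'E'
from h import *
A=lambda p:(p[0]/4+90,p[1]/4+190)
B=lambda p:(p[0]/2.8+120,p[1]/2.8+140)
bc=onz("top",B((352,147.5)),.06);e1=onz("top",B((282,121)),.058);e2=onz("top",B((428,174)),.058);d=e1-e2
print("bowl",bc,"ears",e1,e2,(e1+e2)/2,"yaw",np.arctan2(-d[0],d[1]),np.linalg.norm(d))
pc=[onz("top",B(q),.08) for q in((33,159),(181,149),(194,297),(42,310))];print("pan",np.mean(pc,0),[np.linalg.norm(pc[i]-pc[i-1]) for i in range(4)])
print("grip",tri(A((213,130)),B((665,192))))
H=np.array([onz("scene",A(q),.189) for q in((103,238),(168,203),(223,165),(282,130),(329,95))]);print(H,H.mean(0));d=H[4]-H[0];print(np.linalg.norm(d)/4,np.arctan2(-d[0],d[1]))
e=bc[:2]+.08*np.array([.34,.94]);print("ear",e)
go([e[0],e[1],.2],-.34)
E
```

```text
bowl [0.56615063 0.01086115 0.06      ] ears [0.59335788 0.0876128  0.058     ] [ 0.53942483 -0.07221246  0.058     ] [0.56639135 0.00770017 0.058     ] yaw -0.3254510231681734 0.16867983082109284
pan [0.47241152 0.26393557 0.08      ] [np.float64(0.1609189953961648), np.float64(0.15843798964109485), np.float64(0.15821541930339603), np.float64(0.16171213893744033)]
grip (array([ 0.52103111, -0.2909337 ,  0.21778292]), np.float64(0.005692199842280188))
[[ 0.53428238 -0.36372089  0.189     ]
 [ 0.53176997 -0.32443887  0.189     ]
 [ 0.52409134 -0.28737293  0.189     ]
 [ 0.5194105  -0.24814497  0.189     ]
 [ 0.51069676 -0.21321361  0.189     ]] [ 0.52405019 -0.28737826  0.189     ]
0.03808602345233568 0.15544327940483707
ear [0.59335063 0.08606115]
turn [-0.002  0.002  1.687] then shift [-0.366   0.6059  0.0522] |cur [0.1441 0.6332 0.2522]
```

Call:
{"fn": "apply_moves", "kwargs": {"increments": [{"jaw": 0.7,"wz": 0.1406},{"wz": 0.1406},{"wz": 0.1406},{"wz": 0.1406},{"wz": 0.1406},{"wz": 0.1406},{"wz": 0.1406},{"wz": 0.1406},{"wz": 0.1406},{"wz": 0.1406},{"wz": 0.1406},{"wz": 0.1406}]}}

```text
invalid input at $.increments[0]: expected keys jaw, x, y, z, wx, wy, wz
```

Call:
{"fn": "apply_moves", "kwargs": {"increments": [{"x": -0.0244,"y": 0.0404,"z": 0.0033},{"x": -0.0244,"y": 0.0404,"z": 0.0033},{"x": -0.0244,"y": 0.0404,"z": 0.0033},{"x": -0.0244,"y": 0.0404,"z": 0.0033},{"x": -0.0244,"y": 0.0404,"z": 0.0033},{"x": -0.0244,"y": 0.0404,"z": 0.0033},{"x": -0.0244,"y": 0.0404,"z": 0.0033},{"x": -0.0244,"y": 0.0404,"z": 0.0033},{"x": -0.0244,"y": 0.0404,"z": 0.0033},{"x": -0.0244,"y": 0.0404,"z": 0.0033},{"x": -0.0244,"y": 0.0404,"z": 0.0033},{"x": -0.0244,"y": 0.0404,"z": 0.0033},{"x": -0.0244,"y": 0.0404,"z": 0.0033},{"x": -0.0244,"y": 0.0404,"z": 0.0033},{"x": -0.0244,"y": 0.0404,"z": 0.0033},{"x": 0}]}}

```text
invalid input at $.increments[0]: expected keys jaw, x, y, z, wx, wy, wz
```

```bash
python3 - <<'E'
from h import *
go([.5925,.0865,.055],-.33)
E
```

```text
turn [-0.002  0.002  1.677] then shift [-0.3719  0.6013  0.1972] |cur [0.1441 0.6332 0.2522]
```

Call:
{"fn": "apply_moves", "kwargs": {"increments": [{"jaw": 0.7,"x": 0,"y": 0,"z": 0,"wx": 0,"wy": 0,"wz": 0.14},{"jaw": 0.7,"x": 0,"y": 0,"z": 0,"wx": 0,"wy": 0,"wz": 0.14},{"jaw": 0.7,"x": 0,"y": 0,"z": 0,"wx": 0,"wy": 0,"wz": 0.14},{"jaw": 0.7,"x": 0,"y": 0,"z": 0,"wx": 0,"wy": 0,"wz": 0.14},{"jaw": 0.7,"x": 0,"y": 0,"z": 0,"wx": 0,"wy": 0,"wz": 0.14},{"jaw": 0.7,"x": 0,"y": 0,"z": 0,"wx": 0,"wy": 0,"wz": 0.14},{"jaw": 0.7,"x": 0,"y": 0,"z": 0,"wx": 0,"wy": 0,"wz": 0.14},{"jaw": 0.7,"x": 0,"y": 0,"z": 0,"wx": 0,"wy": 0,"wz": 0.14},{"jaw": 0.7,"x": 0,"y": 0,"z": 0,"wx": 0,"wy": 0,"wz": 0.14},{"jaw": 0.7,"x": 0,"y": 0,"z": 0,"wx": 0,"wy": 0,"wz": 0.14},{"jaw": 0.7,"x": 0,"y": 0,"z": 0,"wx": 0,"wy": 0,"wz": 0.14},{"jaw": 0.7,"x": 0,"y": 0,"z": 0,"wx": 0,"wy": 0,"wz": 0.14}]}}

```text
t: 1.3
eef_pos: [0.1439, 0.6334, 0.2526]
orientation: [2.563, 1.815, -0.002]
force: [-0.0, -0.4, -0.3]
finger_gap: 0.0601
gripper_force: 0.0
```

Call:
{"fn": "apply_moves", "kwargs": {"increments": [{"jaw": 0.7,"x": -0.025,"y": 0.04,"z": 0.003,"wx": 0,"wy": 0,"wz": 0},{"jaw": 0.7,"x": -0.025,"y": 0.04,"z": 0.003,"wx": 0,"wy": 0,"wz": 0},{"jaw": 0.7,"x": -0.025,"y": 0.04,"z": 0.003,"wx": 0,"wy": 0,"wz": 0},{"jaw": 0.7,"x": -0.025,"y": 0.04,"z": 0.003,"wx": 0,"wy": 0,"wz": 0},{"jaw": 0.7,"x": -0.025,"y": 0.04,"z": 0.003,"wx": 0,"wy": 0,"wz": 0},{"jaw": 0.7,"x": -0.025,"y": 0.04,"z": 0.003,"wx": 0,"wy": 0,"wz": 0},{"jaw": 0.7,"x": -0.025,"y": 0.04,"z": 0.003,"wx": 0,"wy": 0,"wz": 0},{"jaw": 0.7,"x": -0.025,"y": 0.04,"z": 0.003,"wx": 0,"wy": 0,"wz": 0},{"jaw": 0.7,"x": -0.025,"y": 0.04,"z": 0.003,"wx": 0,"wy": 0,"wz": 0},{"jaw": 0.7,"x": -0.025,"y": 0.04,"z": 0.003,"wx": 0,"wy": 0,"wz": 0},{"jaw": 0.7,"x": -0.025,"y": 0.04,"z": 0.003,"wx": 0,"wy": 0,"wz": 0},{"jaw": 0.7,"x": -0.025,"y": 0.04,"z": 0.003,"wx": 0,"wy": 0,"wz": 0},{"jaw": 0.7,"x": -0.025,"y": 0.04,"z": 0.003,"wx": 0,"wy": 0,"wz": 0},{"jaw": 0.7,"x": -0.025,"y": 0.04,"z": 0.003,"wx": 0,"wy": 0,"wz": 0},{"jaw": 0.7,"x": -0.022,"y": 0.041,"z": 0.003,"wx": 0,"wy": 0,"wz": 0},{"jaw": 0.7,"x": 0,"y": 0,"z": 0,"wx": 0,"wy": 0,"wz": 0}]}}

```text
t: 2.9
eef_pos: [0.5939, 0.0768, 0.208]
orientation: [2.564, 1.803, -0.002]
force: [-0.9, 0.0, 0.6]
finger_gap: 0.0599
gripper_force: 0.0
```

```bash
python3 - <<'E'
from h import *
go([.5925,.0865,.055],-.33)
E
```

```text
turn [ 0.005  0.005 -0.015] then shift [ 0.0088 -0.0045  0.153 ] |cur [0.5939 0.0768 0.208 ]
```

Call:
{"fn": "apply_moves", "kwargs": {"increments": [{"jaw": 0.7,"x": 0.009,"y": -0.0045,"z": 0.03,"wx": 0.005,"wy": 0.005,"wz": -0.015},{"jaw": 0.7,"x": 0,"y": 0,"z": 0.03,"wx": 0,"wy": 0,"wz": 0},{"jaw": 0.7,"x": 0,"y": 0,"z": 0.03,"wx": 0,"wy": 0,"wz": 0},{"jaw": 0.7,"x": 0,"y": 0,"z": 0.03,"wx": 0,"wy": 0,"wz": 0},{"jaw": 0.7,"x": 0,"y": 0,"z": 0.02,"wx": 0,"wy": 0,"wz": 0},{"jaw": 0.7,"x": 0,"y": 0,"z": 0.013,"wx": 0,"wy": 0,"wz": 0},{"jaw": 0.7,"x": 0,"y": 0,"z": 0,"wx": 0,"wy": 0,"wz": 0}]}}

```text
t: 3.6
eef_pos: [0.5874, 0.0968, 0.0534]
orientation: [-2.537, -1.837, 0.004]
force: [-0.2, 0.9, -0.7]
finger_gap: 0.0599
gripper_force: 0.0
```

```bash
python3 - <<'E'
from h import *
go([.5925,.0865,.055],-.33)
t=grab_frame("top");s=grab_frame("scene")
a=cv2.resize(t[150:240,200:300],None,fx=4,fy=4,interpolation=cv2.INTER_CUBIC);b=cv2.resize(s[180:270,215:315],None,fx=4,fy=4,interpolation=cv2.INTER_CUBIC)
cv2.imwrite("pics/c.png",np.hstack([a,b]))
E
```

```text
turn [-0.009 -0.003  0.012] then shift [-0.0081  0.0082 -0.0016] |cur [0.5874 0.0968 0.0534]
```

View pics/c.png

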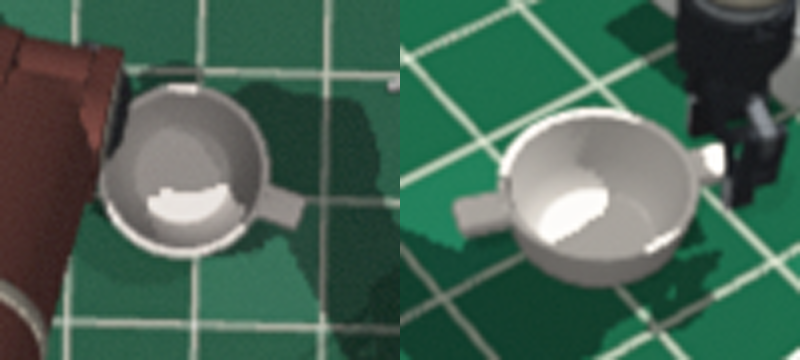

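The picture shows the open fingers just beyond the +y ear, with the bowl still in place. I correct by 8 mm on each axis and pinch.

Call:
{"fn": "apply_moves", "kwargs": {"increments": [{"jaw": 0.7,"x": 0,"y": 0.008,"z": 0,"wx": 0,"wy": 0,"wz": 0},{"jaw": 0.7,"x": -0.008,"y": 0,"z": 0,"wx": 0,"wy": 0,"wz": 0},{"jaw": 0.7,"x": 0,"y": 0,"z": 0,"wx": 0,"wy": 0,"wz": 0},{"jaw": 0.7,"x": 0,"y": 0,"z": 0,"wx": 0,"wy": 0,"wz": 0},{"jaw": 0.7,"x": 0,"y": 0,"z": 0,"wx": 0,"wy": 0,"wz": 0}], "squeeze": 90}}

```text
t: 4.2
eef_pos: [0.594, 0.0865, 0.0555]
orientation: [-2.539, -1.837, -0.002]
force: [-0.6, -0.1, -0.5]
finger_gap: 0.06
gripper_force: 0.0
```

```bash
python3 - <<'E'
from h import *
go([.5925,.0865,.055],-.33)
E
```

```text
turn [-0.005 -0.005  0.012] then shift [-0.0005 -0.0014  0.0005] |cur [0.594  0.0865 0.0555]
```

Call:
{"fn": "apply_moves", "kwargs": {"increments": [{"jaw": 0.4,"x": 0,"y": -0.001,"z": 0,"wx": 0,"wy": 0,"wz": 0.012},{"jaw": 0.2,"x": 0,"y": 0,"z": 0,"wx": 0,"wy": 0,"wz": 0},{"jaw": 0.1,"x": 0,"y": 0,"z": 0,"wx": 0,"wy": 0,"wz": 0},{"jaw": 0.1,"x": 0,"y": 0,"z": 0,"wx": 0,"wy": 0,"wz": 0},{"jaw": 0.1,"x": 0,"y": 0,"z": 0,"wx": 0,"wy": 0,"wz": 0},{"jaw": 0.1,"x": 0,"y": 0,"z": 0,"wx": 0,"wy": 0,"wz": 0}], "squeeze": 90}}

```text
t: 4.8
eef_pos: [0.5931, 0.0871, 0.0554]
orientation: [-2.55, -1.822, -0.002]
force: [-0.2, 1.0, 3.9]
finger_gap: 0.0243
gripper_force: 88.1
```

Call:
{"fn": "apply_moves", "kwargs": {"increments": [{"jaw": 0.1,"x": 0,"y": 0,"z": -0.005,"wx": 0,"wy": 0,"wz": 0},{"jaw": 0.1,"x": 0,"y": 0,"z": -0.01,"wx": 0,"wy": 0,"wz": 0},{"jaw": 0.1,"x": 0,"y": 0,"z": -0.015,"wx": 0,"wy": 0,"wz": 0},{"jaw": 0.1,"x": 0,"y": 0,"z": -0.015,"wx": 0,"wy": 0,"wz": 0},{"jaw": 0.1,"x": 0,"y": 0,"z": -0.015,"wx": 0,"wy": 0,"wz": 0},{"jaw": 0.1,"x": 0,"y": 0,"z": -0.015,"wx": 0,"wy": 0,"wz": 0},{"jaw": 0.1,"x": 0,"y": 0,"z": -0.015,"wx": 0,"wy": 0,"wz": 0},{"jaw": 0.1,"x": 0,"y": 0,"z": -0.015,"wx": 0,"wy": 0,"wz": 0},{"jaw": 0.1,"x": 0,"y": 0,"z": -0.015,"wx": 0,"wy": 0,"wz": 0},{"jaw": 0.1,"x": 0,"y": 0,"z": 0,"wx": 0,"wy": 0,"wz": 0},{"jaw": 0.1,"x": 0,"y": 0,"z": 0,"wx": 0,"wy": 0,"wz": 0},{"jaw": 0.1,"x": 0,"y": 0,"z": 0,"wx": 0,"wy": 0,"wz": 0}]}}

```text
t: 6.0
eef_pos: [0.5928, 0.0861, 0.1746]
orientation: [-2.55, -1.822, 0.0]
force: [-0.0, 0.4, -3.1]
finger_gap: 0.0238
gripper_force: 88.6
```

```bash
python3 - <<'E'
from h import *
psi=.5; y=np.array([-np.sin(psi),np.cos(psi)])
go(np.r_[np.array([.4725,.264])+.08*y,.175],psi)
s=grab_frame("scene");cv2.imwrite("pics/d.png",cv2.resize(s[140:290,200:400],None,fx=3,fy=3,interpolation=cv2.INTER_CUBIC))
E
```

```text
turn [-0.004 -0.007 -0.83 ] then shift [ 0.2938 -0.0202 -0.0004] |cur [0.5928 0.0861 0.1746]
```

View pics/d.png

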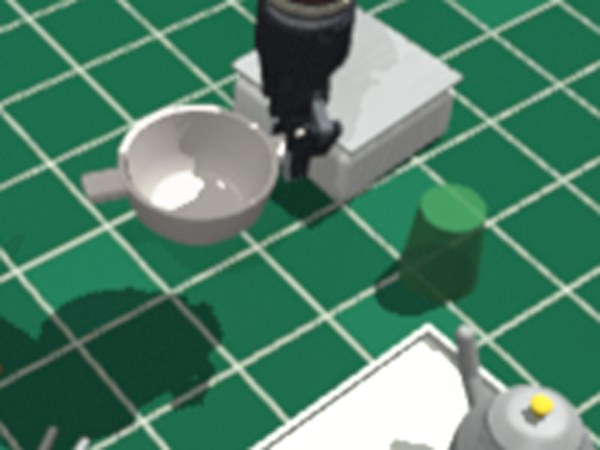

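The bowl hangs level at crop (200,175), its underside about 0.12 m up. I carry it to the pan.

Call:
{"fn": "apply_moves", "kwargs": {"increments": [{"jaw": 0.1,"x": 0,"y": 0,"z": 0,"wx": 0,"wy": 0,"wz": -0.04},{"jaw": 0.1,"x": 0,"y": 0,"z": 0,"wx": 0,"wy": 0,"wz": -0.08},{"jaw": 0.1,"x": 0,"y": 0,"z": 0,"wx": 0,"wy": 0,"wz": -0.09},{"jaw": 0.1,"x": 0,"y": 0,"z": 0,"wx": 0,"wy": 0,"wz": -0.09},{"jaw": 0.1,"x": 0,"y": 0,"z": 0,"wx": 0,"wy": 0,"wz": -0.09},{"jaw": 0.1,"x": 0,"y": 0,"z": 0,"wx": 0,"wy": 0,"wz": -0.09},{"jaw": 0.1,"x": 0,"y": 0,"z": 0,"wx": 0,"wy": 0,"wz": -0.09},{"jaw": 0.1,"x": 0,"y": 0,"z": 0,"wx": 0,"wy": 0,"wz": -0.09},{"jaw": 0.1,"x": 0,"y": 0,"z": 0,"wx": 0,"wy": 0,"wz": -0.09},{"jaw": 0.1,"x": 0,"y": 0,"z": 0,"wx": 0,"wy": 0,"wz": -0.06},{"jaw": 0.1,"x": 0,"y": 0,"z": 0,"wx": 0,"wy": 0,"wz": -0.02}]}}

```text
t: 7.15
eef_pos: [0.5928, 0.0856, 0.1743]
orientation: [-1.598, -2.696, -0.004]
force: [-0.3, -0.6, -2.8]
finger_gap: 0.0245
gripper_force: 88.5
```

Call:
{"fn": "apply_moves", "kwargs": {"increments": [{"jaw": 0.1,"x": 0.01,"y": -0.001,"z": 0,"wx": 0,"wy": 0,"wz": 0},{"jaw": 0.1,"x": 0.02,"y": -0.001,"z": 0,"wx": 0,"wy": 0,"wz": 0},{"jaw": 0.1,"x": 0.02,"y": -0.001,"z": 0,"wx": 0,"wy": 0,"wz": 0},{"jaw": 0.1,"x": 0.02,"y": -0.001,"z": 0,"wx": 0,"wy": 0,"wz": 0},{"jaw": 0.1,"x": 0.02,"y": -0.001,"z": 0,"wx": 0,"wy": 0,"wz": 0},{"jaw": 0.1,"x": 0.02,"y": -0.002,"z": 0,"wx": 0,"wy": 0,"wz": 0},{"jaw": 0.1,"x": 0.02,"y": -0.002,"z": 0,"wx": 0,"wy": 0,"wz": 0},{"jaw": 0.1,"x": 0.02,"y": -0.002,"z": 0,"wx": 0,"wy": 0,"wz": 0},{"jaw": 0.1,"x": 0.02,"y": -0.002,"z": 0,"wx": 0,"wy": 0,"wz": 0},{"jaw": 0.1,"x": 0.02,"y": -0.002,"z": 0,"wx": 0,"wy": 0,"wz": 0},{"jaw": 0.1,"x": 0.02,"y": -0.001,"z": 0,"wx": 0,"wy": 0,"wz": 0},{"jaw": 0.1,"x": 0.02,"y": -0.001,"z": 0,"wx": 0,"wy": 0,"wz": 0},{"jaw": 0.1,"x": 0.02,"y": -0.001,"z": 0,"wx": 0,"wy": 0,"wz": 0},{"jaw": 0.1,"x": 0.02,"y": -0.001,"z": 0,"wx": 0,"wy": 0,"wz": 0},{"jaw": 0.1,"x": 0.02,"y": -0.001,"z": 0,"wx": 0,"wy": 0,"wz": 0},{"jaw": 0.1,"x": 0.004,"y": 0,"z": 0,"wx": 0,"wy": 0,"wz": 0},{"jaw": 0.1,"x": 0,"y": 0,"z": 0,"wx": 0,"wy": 0,"wz": 0},{"jaw": 0.1,"x": 0,"y": 0,"z": 0,"wx": 0,"wy": 0,"wz": 0},{"jaw": 0.1,"x": 0,"y": 0,"z": 0,"wx": 0,"wy": 0,"wz": 0},{"jaw": 0.1,"x": 0,"y": 0,"z": 0,"wx": 0,"wy": 0,"wz": 0}]}}

```text
t: 9.15
eef_pos: [0.4357, 0.3333, 0.1773]
orientation: [-1.603, -2.696, -0.006]
force: [-0.5, 0.2, -2.9]
finger_gap: 0.0242
gripper_force: 90.6
```

```bash
python3 - <<'E'
from h import *
psi=.5; y=np.array([-np.sin(psi),np.cos(psi)])
go(np.r_[np.array([.4725,.264])+.08*y,.138],psi)
t=grab_frame("top");s=grab_frame("scene")
f=lambda i:cv2.resize(i,None,fx=3.5,fy=3.5,interpolation=cv2.INTER_CUBIC)
cv2.imwrite("pics/e.png",np.hstack([f(t[160:270,105:215]),f(s[100:210,260:370])]))
E
```

```text
turn [ 0.    -0.006 -0.002] then shift [ 0.0016 -0.0009  0.0393] |cur [0.4357 0.3333 0.1773]
```

View pics/e.png

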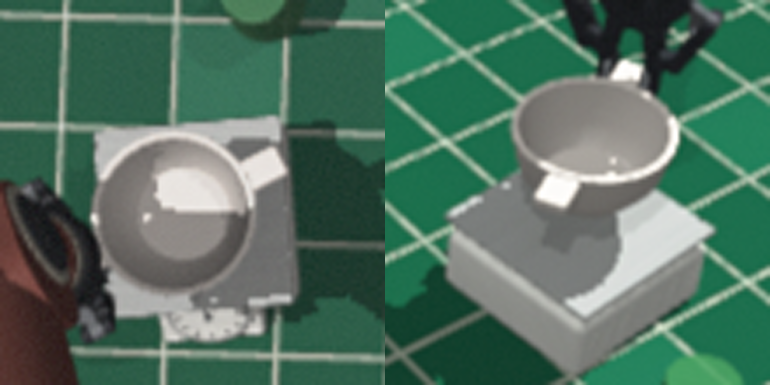

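The bowl is held above the pan: its rim centre is at crop (175,212) and the pan centre at (195,217). I compute the offset.

```bash
python3 - <<'E'
from h import *
B=lambda p:(p[0]/3.5+105,p[1]/3.5+160)
print(onz("top",B((175,212)),.182),onz("top",B((195,217)),.08))
A=lambda p:(p[0]/3.5+260-110,p[1]/3.5+100)
# scene: rim extreme centre
print(onz("scene",((595-385)/3.5+260,144/3.5+100),.182))
# predicted bowl from ear grasp
s=state();y=Ro.from_rotvec(s["orientation"]).as_matrix()[:2,0];print(s["eef_pos"][:2]-.08*y)
E
```

```text
[0.47451937 0.26120288 0.182     ] [0.47124994 0.26230613 0.08      ]
[0.49429271 0.25009842 0.182     ]
[0.47365507 0.26346502]
```

Call:
{"fn": "apply_moves", "kwargs": {"increments": [{"jaw": 0.1,"x": 0.001,"y": -0.001,"z": 0.01,"wx": 0,"wy": 0,"wz": 0},{"jaw": 0.1,"x": 0,"y": 0,"z": 0.01,"wx": 0,"wy": 0,"wz": 0},{"jaw": 0.1,"x": 0,"y": 0,"z": 0.01,"wx": 0,"wy": 0,"wz": 0},{"jaw": 0.1,"x": 0,"y": 0,"z": 0.005,"wx": 0,"wy": 0,"wz": 0},{"jaw": 0.1,"x": 0,"y": 0,"z": 0.004,"wx": 0,"wy": 0,"wz": 0},{"jaw": 0.1,"x": 0,"y": 0,"z": 0.003,"wx": 0,"wy": 0,"wz": 0},{"jaw": 0.1,"x": 0,"y": 0,"z": 0.001,"wx": 0,"wy": 0,"wz": 0},{"jaw": 0.1,"x": 0,"y": 0,"z": 0,"wx": 0,"wy": 0,"wz": 0},{"jaw": 0.1,"x": 0,"y": 0,"z": 0,"wx": 0,"wy": 0,"wz": 0}]}}

```text
t: 10.15
eef_pos: [0.4335, 0.335, 0.1346]
orientation: [-1.6, -2.697, -0.006]
force: [-0.2, -1.1, -1.7]
finger_gap: 0.0241
gripper_force: 90.8
```

Call:
{"fn": "apply_moves", "kwargs": {"increments": [{"jaw": 0.1,"x": 0,"y": 0,"z": 0.002,"wx": 0,"wy": 0,"wz": 0},{"jaw": 0.1,"x": 0,"y": 0,"z": 0,"wx": 0,"wy": 0,"wz": 0},{"jaw": 0.35,"x": 0,"y": 0,"z": 0,"wx": 0,"wy": 0,"wz": 0},{"jaw": 0.7,"x": 0,"y": 0,"z": 0,"wx": 0,"wy": 0,"wz": 0},{"jaw": 0.7,"x": 0,"y": 0,"z": 0,"wx": 0,"wy": 0,"wz": 0},{"jaw": 0.7,"x": 0,"y": 0,"z": -0.02,"wx": 0,"wy": 0,"wz": 0},{"jaw": 0.7,"x": 0,"y": 0,"z": -0.04,"wx": 0,"wy": 0,"wz": 0},{"jaw": 0.7,"x": 0,"y": 0,"z": -0.04,"wx": 0,"wy": 0,"wz": 0},{"jaw": 0.7,"x": 0,"y": 0,"z": -0.04,"wx": 0,"wy": 0,"wz": 0},{"jaw": 0.7,"x": 0,"y": 0,"z": -0.01,"wx": 0,"wy": 0,"wz": 0},{"jaw": 0.7,"x": 0,"y": 0,"z": 0,"wx": 0,"wy": 0,"wz": 0},{"jaw": 0.7,"x": 0,"y": 0,"z": 0,"wx": 0,"wy": 0,"wz": 0},{"jaw": 0.7,"x": 0,"y": 0,"z": 0,"wx": 0,"wy": 0,"wz": 0}]}}

```text
t: 11.45
eef_pos: [0.433, 0.3335, 0.2803]
orientation: [-1.599, -2.696, 0.0]
force: [1.2, -0.0, 0.0]
finger_gap: 0.0601
gripper_force: 0.0
```

```bash
python3 - <<'E'
from h import *
go([.5215,-.290,.30],.165)
E
```

```text
turn [-0.005 -0.006  0.335] then shift [-0.6296 -0.0151 -0.0197] |cur [0.433  0.3335 0.2803]
```

Call:
{"fn": "apply_moves", "kwargs": {"increments": [{"jaw": 0.7,"x": 0,"y": 0,"z": -0.01,"wx": 0,"wy": 0,"wz": 0.11},{"jaw": 0.7,"x": 0,"y": 0,"z": -0.01,"wx": 0,"wy": 0,"wz": 0.11},{"jaw": 0.7,"x": 0,"y": 0,"z": 0,"wx": 0,"wy": 0,"wz": 0.115},{"jaw": 0.7,"x": -0.042,"y": -0.001,"z": 0,"wx": 0,"wy": 0,"wz": 0},{"jaw": 0.7,"x": -0.042,"y": -0.001,"z": 0,"wx": 0,"wy": 0,"wz": 0},{"jaw": 0.7,"x": -0.042,"y": -0.001,"z": 0,"wx": 0,"wy": 0,"wz": 0},{"jaw": 0.7,"x": -0.042,"y": -0.001,"z": 0,"wx": 0,"wy": 0,"wz": 0},{"jaw": 0.7,"x": -0.042,"y": -0.001,"z": 0,"wx": 0,"wy": 0,"wz": 0},{"jaw": 0.7,"x": -0.042,"y": -0.001,"z": 0,"wx": 0,"wy": 0,"wz": 0},{"jaw": 0.7,"x": -0.042,"y": -0.001,"z": 0,"wx": 0,"wy": 0,"wz": 0},{"jaw": 0.7,"x": -0.042,"y": -0.001,"z": 0,"wx": 0,"wy": 0,"wz": 0},{"jaw": 0.7,"x": -0.042,"y": -0.001,"z": 0,"wx": 0,"wy": 0,"wz": 0},{"jaw": 0.7,"x": -0.042,"y": -0.001,"z": 0,"wx": 0,"wy": 0,"wz": 0},{"jaw": 0.7,"x": -0.042,"y": -0.001,"z": 0,"wx": 0,"wy": 0,"wz": 0},{"jaw": 0.7,"x": -0.042,"y": -0.001,"z": 0,"wx": 0,"wy": 0,"wz": 0},{"jaw": 0.7,"x": -0.042,"y": -0.001,"z": 0,"wx": 0,"wy": 0,"wz": 0},{"jaw": 0.7,"x": -0.042,"y": -0.001,"z": 0,"wx": 0,"wy": 0,"wz": 0},{"jaw": 0.7,"x": -0.042,"y": -0.001,"z": 0,"wx": 0,"wy": 0,"wz": 0}]}}

```text
t: 13.25
eef_pos: [0.5223, -0.2911, 0.2961]
orientation: [-2.024, -2.389, -0.003]
force: [1.1, -0.1, 0.5]
finger_gap: 0.0599
gripper_force: 0.0
```

Call:
{"fn": "apply_moves", "kwargs": {"increments": [{"jaw": 0.7,"x": 0,"y": 0,"z": 0,"wx": 0,"wy": 0,"wz": 0},{"jaw": 0.7,"x": 0,"y": 0,"z": 0,"wx": 0,"wy": 0,"wz": 0},{"jaw": 0.7,"x": 0,"y": 0,"z": 0,"wx": 0,"wy": 0,"wz": 0},{"jaw": 0.7,"x": 0,"y": 0,"z": 0,"wx": 0,"wy": 0,"wz": 0}]}}

```text
t: 13.65
eef_pos: [0.5231, -0.2878, 0.2976]
orientation: [-2.022, -2.394, -0.006]
force: [1.0, -0.2, 0.4]
finger_gap: 0.0595
gripper_force: 0.0
```

```bash
python3 - <<'E'
from h import *
go([.5215,-.290,.222],.165)
t=grab_frame("top")
hsv=cv2.cvtColor(t,cv2.COLOR_BGR2HSV)
f=lambda i:cv2.resize(i,None,fx=3.5,fy=3.5,interpolation=cv2.INTER_CUBIC)
s=grab_frame("scene")
cv2.imwrite("pics/f.png",np.hstack([f(t[160:270,105:215]),f(s[190:300,90:200])]))
E
```

```text
turn [-0.003 -0.009  0.003] then shift [-0.0019 -0.0019  0.0756] |cur [ 0.5231 -0.2878  0.2976]
```

View pics/f.png

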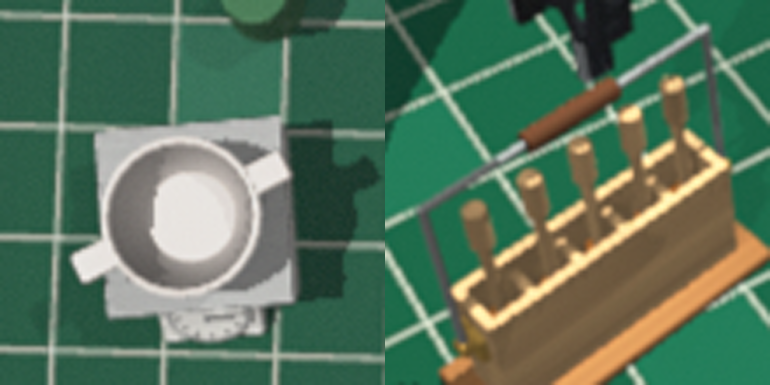

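The left half shows the bowl on the pan, released, rim centre at crop (181,217); the right half shows the gripper above the bail grip at (570,115). Next I pinch the bail and swing it down along its arc.

Call:
{"fn": "apply_moves", "kwargs": {"increments": [{"jaw": 0.6,"x": -0.002,"y": -0.002,"z": 0.03,"wx": 0,"wy": 0,"wz": 0},{"jaw": 0.6,"x": 0,"y": 0,"z": 0.03,"wx": 0,"wy": 0,"wz": 0},{"jaw": 0.6,"x": 0,"y": 0,"z": 0.017,"wx": 0,"wy": 0,"wz": 0},{"jaw": 0.6,"x": 0,"y": 0,"z": 0,"wx": 0,"wy": 0,"wz": 0},{"jaw": 0.4,"x": 0,"y": 0,"z": 0,"wx": 0,"wy": 0,"wz": 0},{"jaw": 0.2,"x": 0,"y": 0,"z": 0,"wx": 0,"wy": 0,"wz": 0},{"jaw": 0.05,"x": 0,"y": 0,"z": 0,"wx": 0,"wy": 0,"wz": 0},{"jaw": 0.05,"x": 0,"y": 0,"z": 0,"wx": 0,"wy": 0,"wz": 0},{"jaw": 0.05,"x": 0,"y": 0,"z": 0,"wx": 0,"wy": 0,"wz": 0},{"jaw": 0.05,"x": 0,"y": 0,"z": 0,"wx": 0,"wy": 0,"wz": 0}], "squeeze": 30}}

```text
t: 14.75
eef_pos: [0.5195, -0.2925, 0.2228]
orientation: [-2.027, -2.391, -0.002]
force: [-4.3, 0.4, 5.9]
finger_gap: 0.015
gripper_force: 29.6
```

```bash
python3 - <<'E'
from h import *
B=lambda p:(p[0]/3.5+105,p[1]/3.5+160)
print("bowl",onz("top",B((181.5,217)),.137),"pan",onz("top",B((195,217)),.077))
E
```

```text
bowl [0.47081215 0.2638004  0.137     ] pan [0.47125937 0.26280957 0.077     ]
```

Bowl is centred to about 1 mm. Swing the bail down.

Call:
{"fn": "apply_moves", "kwargs": {"increments": [{"jaw": 0.05,"x": 0,"y": -0.014,"z": 0.001,"wx": 0,"wy": 0,"wz": 0},{"jaw": 0.05,"x": 0,"y": -0.0138,"z": 0.002,"wx": 0,"wy": 0,"wz": 0},{"jaw": 0.05,"x": 0,"y": -0.0136,"z": 0.0035,"wx": 0,"wy": 0,"wz": 0},{"jaw": 0.05,"x": 0,"y": -0.0131,"z": 0.005,"wx": 0,"wy": 0,"wz": 0},{"jaw": 0.05,"x": 0,"y": -0.0126,"z": 0.006,"wx": 0,"wy": 0,"wz": 0},{"jaw": 0.05,"x": 0,"y": -0.012,"z": 0.0073,"wx": 0,"wy": 0,"wz": 0},{"jaw": 0.05,"x": 0,"y": -0.0112,"z": 0.0085,"wx": 0,"wy": 0,"wz": 0},{"jaw": 0.05,"x": 0,"y": -0.0102,"z": 0.0096,"wx": 0,"wy": 0,"wz": 0},{"jaw": 0.05,"x": 0,"y": -0.0093,"z": 0.0105,"wx": 0,"wy": 0,"wz": 0},{"jaw": 0.05,"x": 0,"y": -0.0081,"z": 0.0114,"wx": 0,"wy": 0,"wz": 0},{"jaw": 0.05,"x": 0,"y": -0.007,"z": 0.0121,"wx": 0,"wy": 0,"wz": 0},{"jaw": 0.05,"x": 0,"y": -0.0057,"z": 0.0128,"wx": 0,"wy": 0,"wz": 0},{"jaw": 0.05,"x": 0,"y": -0.0044,"z": 0.0133,"wx": 0,"wy": 0,"wz": 0},{"jaw": 0.05,"x": 0,"y": 0,"z": 0,"wx": 0,"wy": 0,"wz": 0},{"jaw": 0.05,"x": 0,"y": 0,"z": 0,"wx": 0,"wy": 0,"wz": 0}]}}

```text
t: 16.25
eef_pos: [0.3885, -0.3152, 0.1192]
orientation: [-2.03, -2.395, -0.002]
force: [0.9, -4.2, -1.8]
finger_gap: 0.0149
gripper_force: 35.2
```

Call:
{"fn": "apply_moves", "kwargs": {"increments": [{"jaw": 0.3,"x": 0,"y": 0,"z": 0,"wx": 0,"wy": 0,"wz": 0},{"jaw": 0.5,"x": 0,"y": 0,"z": 0,"wx": 0,"wy": 0,"wz": 0},{"jaw": 0.5,"x": 0,"y": 0,"z": -0.03,"wx": 0,"wy": 0,"wz": 0},{"jaw": 0.5,"x": 0,"y": 0,"z": -0.04,"wx": 0,"wy": 0,"wz": 0},{"jaw": 0.5,"x": 0,"y": 0,"z": -0.04,"wx": 0,"wy": 0,"wz": 0},{"jaw": 0.5,"x": 0,"y": 0,"z": -0.02,"wx": 0,"wy": 0,"wz": 0},{"jaw": 0.5,"x": 0,"y": 0,"z": 0,"wx": 0,"wy": 0,"wz": 0},{"jaw": 0.5,"x": 0,"y": 0,"z": 0,"wx": 0,"wy": 0,"wz": 0}]}}

```text
t: 17.05
eef_pos: [0.3875, -0.313, 0.2482]
orientation: [-2.025, -2.392, -0.006]
force: [0.4, 0.8, -1.0]
finger_gap: 0.0423
gripper_force: 0.0
```

```bash
cat >> h.py <<'E'
C=np.array([.5192,-.2885]);CY=np.array([-.164,.986])
def stick(k,z): return np.r_[C+.038*k*CY,z]
def bowl():
    t=grab_frame("top");r=cv2.cvtColor(cv2.resize(t[180:265,110:205],None,fx=4,fy=4,interpolation=cv2.INTER_CUBIC),cv2.COLOR_BGR2GRAY)
    c=cv2.HoughCircles(cv2.GaussianBlur(r,(0,0),2),cv2.HOUGH_GRADIENT,1,20,param1=80,param2=15,minRadius=86,maxRadius=98)
    if c is None: print("no bowl");return
    for q in c[0][:3]: print("bowl",q,np.round(onz("top",(q[0]/4+110,q[1]/4+180),.137),4))
def place(az,psi,tilt,bc=(.471,.2635),rho=.018,h=.01,L=.158,zf=.083):
    a=abs(tilt);d=np.array([np.cos(az),np.sin(az),0]);ax=np.sin(a)*d+np.array([0,0,np.cos(a)])
    return np.r_[np.array(bc)+rho*d[:2],zf+h+.013*np.sin(a)]+L*ax
E
python3 - <<'E'
from h import *
bowl()
go(stick(2,.175),.165)
E
```

```text
bowl [172.5 205.5  95.1] [0.4438 0.2735 0.137 ]
turn [-0.003 -0.009  0.001] then shift [0.0783 0.1342 0.0725] |cur [ 0.3872 -0.3128  0.2475]
```

```bash
python3 - <<'E'
from h import *
t=grab_frame("top");s=grab_frame("scene")
f=lambda i:cv2.resize(i,None,fx=3.5,fy=3.5,interpolation=cv2.INTER_CUBIC)
cv2.imwrite("pics/g.png",np.hstack([f(t[160:270,105:215]),f(s[190:300,70:180])]))
E
```

```text
(no output)
```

View pics/g.png

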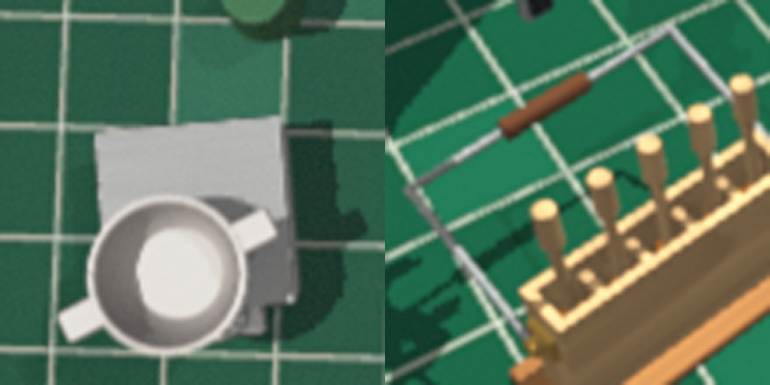

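The picture shows the bail folded, but the bowl has been knocked: its rim centre is now at crop (167,273), about 46 mm toward −x. I regrasp it by its −y ear and put it back.

```bash
python3 - <<'E'
from h import *
B=lambda p:(p[0]/3.5+105,p[1]/3.5+160)
b=onz("top",B((167,273.5)),.137);e1=onz("top",B((258,232)),.135);e2=onz("top",B((85,322)),.135);d=e2-e1;yaw=np.arctan2(-d[0],d[1])
print(b,(e1+e2)/2,yaw)
y=np.array([-np.sin(yaw),np.cos(yaw)]);e=b[:2]-.08*y;print(e)
go(np.r_[e,.25],yaw)
E
```

```text
[0.42443837 0.2740071  0.137     ] [0.42168473 0.27045581 0.135     ] 0.5041196030965869
[0.46308131 0.20395909]
turn [-0.003 -0.01  -0.339] then shift [ 0.416   0.3163 -0.003 ] |cur [ 0.3871 -0.3131  0.247 ]
```

Call:
{"fn": "apply_moves", "kwargs": {"increments": [{"jaw": 0.7,"x": 0,"y": 0,"z": -0.01,"wx": 0,"wy": 0,"wz": -0.113},{"jaw": 0.7,"x": 0,"y": 0,"z": 0,"wx": 0,"wy": 0,"wz": -0.113},{"jaw": 0.7,"x": 0,"y": 0,"z": 0,"wx": 0,"wy": 0,"wz": -0.113},{"jaw": 0.7,"x": 0.02,"y": 0.0395,"z": 0,"wx": 0,"wy": 0,"wz": 0},{"jaw": 0.7,"x": 0.02,"y": 0.0395,"z": 0,"wx": 0,"wy": 0,"wz": 0},{"jaw": 0.7,"x": 0.02,"y": 0.0395,"z": 0,"wx": 0,"wy": 0,"wz": 0},{"jaw": 0.7,"x": 0.02,"y": 0.0395,"z": 0,"wx": 0,"wy": 0,"wz": 0},{"jaw": 0.7,"x": 0.02,"y": 0.0395,"z": 0,"wx": 0,"wy": 0,"wz": 0},{"jaw": 0.7,"x": 0.02,"y": 0.0395,"z": 0,"wx": 0,"wy": 0,"wz": 0},{"jaw": 0.7,"x": 0.02,"y": 0.0395,"z": 0,"wx": 0,"wy": 0,"wz": 0},{"jaw": 0.7,"x": 0.02,"y": 0.0395,"z": 0,"wx": 0,"wy": 0,"wz": 0},{"jaw": 0.7,"x": 0.043,"y": 0,"z": 0,"wx": 0,"wy": 0,"wz": 0},{"jaw": 0.7,"x": 0.043,"y": 0,"z": 0,"wx": 0,"wy": 0,"wz": 0},{"jaw": 0.7,"x": 0.043,"y": 0,"z": 0,"wx": 0,"wy": 0,"wz": 0},{"jaw": 0.7,"x": 0.043,"y": 0,"z": 0,"wx": 0,"wy": 0,"wz": 0},{"jaw": 0.7,"x": 0.043,"y": 0,"z": 0,"wx": 0,"wy": 0,"wz": 0},{"jaw": 0.7,"x": 0.043,"y": 0,"z": 0,"wx": 0,"wy": 0,"wz": 0}]}}

```text
t: 18.9
eef_pos: [0.4609, 0.2057, 0.2601]
orientation: [-1.594, -2.699, -0.002]
force: [1.2, 0.6, -0.1]
finger_gap: 0.06
gripper_force: 0.0
```

Call:
{"fn": "apply_moves", "kwargs": {"increments": [{"jaw": 0.7,"x": 0,"y": 0,"z": 0.03,"wx": 0,"wy": 0,"wz": 0},{"jaw": 0.7,"x": 0,"y": 0,"z": 0.03,"wx": 0,"wy": 0,"wz": 0},{"jaw": 0.7,"x": 0,"y": 0,"z": 0,"wx": 0,"wy": 0,"wz": 0},{"jaw": 0.7,"x": 0,"y": 0,"z": 0,"wx": 0,"wy": 0,"wz": 0},{"jaw": 0.7,"x": 0,"y": 0,"z": 0,"wx": 0,"wy": 0,"wz": 0}]}}

```text
t: 19.4
eef_pos: [0.4634, 0.2047, 0.2024]
orientation: [-1.596, -2.7, -0.008]
force: [-0.1, -0.7, -0.2]
finger_gap: 0.0599
gripper_force: 0.0
```

```bash
python3 - <<'E'
from h import *
go([.463,.204,.132],.504)
E
```

```text
turn [ 0.002 -0.007 -0.001] then shift [-0.0004 -0.0007  0.0704] |cur [0.4634 0.2047 0.2024]
```

Good; descend, pinch, and lift 15 mm.

Call:
{"fn": "apply_moves", "kwargs": {"increments": [{"jaw": 0.7,"x": 0,"y": 0,"z": 0.03,"wx": 0,"wy": 0,"wz": 0},{"jaw": 0.7,"x": 0,"y": 0,"z": 0.025,"wx": 0,"wy": 0,"wz": 0},{"jaw": 0.7,"x": 0,"y": 0,"z": 0.015,"wx": 0,"wy": 0,"wz": 0},{"jaw": 0.7,"x": 0,"y": 0,"z": 0,"wx": 0,"wy": 0,"wz": 0},{"jaw": 0.7,"x": 0,"y": 0,"z": 0,"wx": 0,"wy": 0,"wz": 0},{"jaw": 0.4,"x": 0,"y": 0,"z": 0,"wx": 0,"wy": 0,"wz": 0},{"jaw": 0.2,"x": 0,"y": 0,"z": 0,"wx": 0,"wy": 0,"wz": 0},{"jaw": 0.1,"x": 0,"y": 0,"z": 0,"wx": 0,"wy": 0,"wz": 0},{"jaw": 0.1,"x": 0,"y": 0,"z": 0,"wx": 0,"wy": 0,"wz": 0},{"jaw": 0.1,"x": 0,"y": 0,"z": 0,"wx": 0,"wy": 0,"wz": 0},{"jaw": 0.1,"x": 0,"y": 0,"z": 0,"wx": 0,"wy": 0,"wz": 0},{"jaw": 0.1,"x": 0,"y": 0,"z": -0.005,"wx": 0,"wy": 0,"wz": 0},{"jaw": 0.1,"x": 0,"y": 0,"z": -0.005,"wx": 0,"wy": 0,"wz": 0},{"jaw": 0.1,"x": 0,"y": 0,"z": -0.005,"wx": 0,"wy": 0,"wz": 0},{"jaw": 0.1,"x": 0,"y": 0,"z": 0,"wx": 0,"wy": 0,"wz": 0},{"jaw": 0.1,"x": 0,"y": 0,"z": 0,"wx": 0,"wy": 0,"wz": 0}], "squeeze": 90}}

```text
t: 21.0
eef_pos: [0.4621, 0.2052, 0.1464]
orientation: [-1.594, -2.7, -0.006]
force: [-0.1, 0.5, -3.2]
finger_gap: 0.0245
gripper_force: 87.2
```

```bash
python3 - <<'E'
from h import *
# bowl centre from measured grasp; correction
s=state();x=Ro.from_rotvec(s["orientation"]).as_matrix()[:2,0];b=s["eef_pos"][:2]+.08*x
print(x,b); d=np.r_[np.array([.4715,.2630])-np.array([.4245,.2740]),0]
print(Ro.from_rotvec(s["orientation"]).inv().apply(d),s["eef_pos"],s["force"])
E
```

```text
[-0.48310545  0.87553446] [0.4234677  0.27522052]
[-0.03233684  0.03583688 -0.00021787] [0.46211613 0.20517776 0.1464451 ] [-0.11337419  0.508443   -3.21803775]
```

Call:
{"fn": "apply_moves", "kwargs": {"increments": [{"jaw": 0.1,"x": -0.005,"y": 0.005,"z": 0,"wx": 0,"wy": 0,"wz": 0},{"jaw": 0.1,"x": -0.01,"y": 0.011,"z": 0,"wx": 0,"wy": 0,"wz": 0},{"jaw": 0.1,"x": -0.01,"y": 0.011,"z": 0,"wx": 0,"wy": 0,"wz": 0},{"jaw": 0.1,"x": -0.0075,"y": 0.009,"z": 0,"wx": 0,"wy": 0,"wz": 0},{"jaw": 0.1,"x": 0,"y": 0,"z": 0,"wx": 0,"wy": 0,"wz": 0},{"jaw": 0.1,"x": 0,"y": 0,"z": 0,"wx": 0,"wy": 0,"wz": 0},{"jaw": 0.1,"x": 0,"y": 0,"z": 0.005,"wx": 0,"wy": 0,"wz": 0},{"jaw": 0.1,"x": 0,"y": 0,"z": 0.005,"wx": 0,"wy": 0,"wz": 0},{"jaw": 0.1,"x": 0,"y": 0,"z": 0.004,"wx": 0,"wy": 0,"wz": 0},{"jaw": 0.1,"x": 0,"y": 0,"z": 0,"wx": 0,"wy": 0,"wz": 0},{"jaw": 0.1,"x": 0,"y": 0,"z": 0,"wx": 0,"wy": 0,"wz": 0}]}}

```text
t: 22.1
eef_pos: [0.5088, 0.1945, 0.1321]
orientation: [-1.593, -2.7, -0.005]
force: [-0.5, 0.2, 0.5]
finger_gap: 0.0242
gripper_force: 88.3
```

```bash
python3 - <<'E'
from h import *
go([.5095,.194,.132],.504)
print(state()["force"])
E
```

```text
turn [-0.001 -0.008  0.001] then shift [-0.0008  0.0004  0.0001] |cur [0.5088 0.1945 0.1321]
[-0.46835276  0.19315193  0.53986857]
```

Landed on the pan. Release, rise, and improve the bowl detector.

Call:
{"fn": "apply_moves", "kwargs": {"increments": [{"jaw": 0.35,"x": 0,"y": 0,"z": 0,"wx": 0,"wy": 0,"wz": 0},{"jaw": 0.7,"x": 0,"y": 0,"z": 0,"wx": 0,"wy": 0,"wz": 0},{"jaw": 0.7,"x": 0,"y": 0,"z": 0,"wx": 0,"wy": 0,"wz": 0},{"jaw": 0.7,"x": 0,"y": 0,"z": -0.02,"wx": 0,"wy": 0,"wz": 0},{"jaw": 0.7,"x": 0,"y": 0,"z": -0.04,"wx": 0,"wy": 0,"wz": 0},{"jaw": 0.7,"x": 0,"y": 0,"z": -0.04,"wx": 0,"wy": 0,"wz": 0},{"jaw": 0.7,"x": -0.04,"y": 0,"z": -0.03,"wx": 0,"wy": 0,"wz": 0},{"jaw": 0.7,"x": -0.04,"y": 0,"z": 0,"wx": 0,"wy": 0,"wz": 0},{"jaw": 0.7,"x": -0.04,"y": 0,"z": 0,"wx": 0,"wy": 0,"wz": 0},{"jaw": 0.7,"x": -0.04,"y": 0,"z": 0,"wx": 0,"wy": 0,"wz": 0},{"jaw": 0.5,"x": -0.04,"y": 0,"z": 0,"wx": 0,"wy": 0,"wz": 0},{"jaw": 0.5,"x": -0.04,"y": 0,"z": 0,"wx": 0,"wy": 0,"wz": 0},{"jaw": 0.5,"x": 0,"y": 0,"z": 0,"wx": 0,"wy": 0,"wz": 0},{"jaw": 0.5,"x": 0,"y": 0,"z": 0,"wx": 0,"wy": 0,"wz": 0}]}}

```text
t: 23.5
eef_pos: [0.6257, -0.0179, 0.2601]
orientation: [-1.598, -2.697, -0.006]
force: [-0.0, 1.1, 0.1]
finger_gap: 0.0425
gripper_force: 0.0
```

```bash
cat >> h.py <<'E'
def bowl():
    t=grab_frame("top")[165:275,100:215];g=cv2.cvtColor(cv2.resize(t,None,fx=4,fy=4,interpolation=cv2.INTER_CUBIC),cv2.COLOR_BGR2GRAY)
    e=cv2.Canny(cv2.GaussianBlur(g,(0,0),2),25,60).astype(np.float32);e=cv2.GaussianBlur(e,(0,0),2)
    best=[]
    for r in (90,92):
        k=np.zeros((221,221),np.float32);cv2.circle(k,(110,110),r,1,2);k/=k.sum()
        m=cv2.filter2D(e,-1,k,borderType=cv2.BORDER_CONSTANT);_,v,_,l=cv2.minMaxLoc(m);best.append((v,r,l))
    v,r,l=max(best);p=onz("top",(l[0]/4+100,l[1]/4+165),.137);print("bowl score",round(v),r,np.round(p,4),"off",np.round(p[:2]-[.4713,.263],4));return t
E
python3 - <<'E'
from h import *
t=bowl();cv2.imwrite("pics/i.png",cv2.resize(t,None,fx=3.5,fy=3.5,interpolation=cv2.INTER_CUBIC))
go(stick(2,.175),.165)
E
```

```text
bowl score 44 92 [0.465  0.2661 0.137 ] off [-0.0063  0.0031]
turn [-0.001 -0.009  0.339] then shift [-0.1755 -0.1496  0.0851] |cur [ 0.6255 -0.0159  0.2601]
```

View pics/i.png

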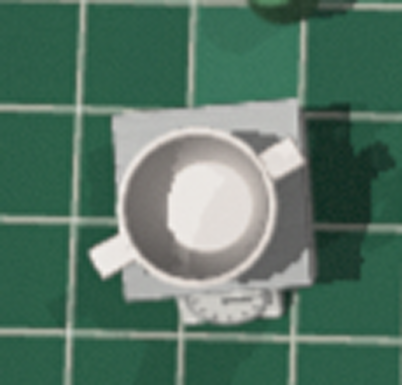

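Bowl is back, rim centre at crop (196,207), about 6 mm from the pan centre, and the detector agrees. On to the first stick.

Call:
{"fn": "apply_moves", "kwargs": {"increments": [{"jaw": 0.5,"x": 0,"y": 0,"z": 0,"wx": 0,"wy": 0,"wz": 0.113},{"jaw": 0.5,"x": 0,"y": 0,"z": 0,"wx": 0,"wy": 0,"wz": 0.113},{"jaw": 0.5,"x": 0,"y": 0,"z": 0,"wx": 0,"wy": 0,"wz": 0.113},{"jaw": 0.5,"x": -0.035,"y": -0.03,"z": 0,"wx": 0,"wy": 0,"wz": 0},{"jaw": 0.5,"x": -0.035,"y": -0.03,"z": 0,"wx": 0,"wy": 0,"wz": 0},{"jaw": 0.5,"x": -0.035,"y": -0.03,"z": 0,"wx": 0,"wy": 0,"wz": 0},{"jaw": 0.5,"x": -0.035,"y": -0.03,"z": 0,"wx": 0,"wy": 0,"wz": 0},{"jaw": 0.5,"x": -0.0355,"y": -0.0295,"z": 0,"wx": 0,"wy": 0,"wz": 0},{"jaw": 0.5,"x": 0,"y": 0,"z": 0.02,"wx": 0,"wy": 0,"wz": 0},{"jaw": 0.5,"x": 0,"y": 0,"z": 0,"wx": 0,"wy": 0,"wz": 0},{"jaw": 0.5,"x": 0,"y": 0,"z": 0,"wx": 0,"wy": 0,"wz": 0},{"jaw": 0.5,"x": 0,"y": 0,"z": 0,"wx": 0,"wy": 0,"wz": 0},{"jaw": 0.5,"x": 0,"y": 0,"z": 0,"wx": 0,"wy": 0,"wz": 0}]}}

```text
t: 24.85
eef_pos: [0.5082, -0.2128, 0.2402]
orientation: [-2.023, -2.396, -0.006]
force: [1.0, -0.3, -0.5]
finger_gap: 0.0427
gripper_force: 0.0
```

```bash
python3 - <<'E'
from h import *
go(stick(2,.175),.165)
t=grab_frame("top");s=grab_frame("scene")
f=lambda i:cv2.resize(i,None,fx=3.5,fy=3.5,interpolation=cv2.INTER_CUBIC)
cv2.imwrite("pics/j.png",np.hstack([f(t[160:270,290:400]),f(s[170:280,90:200])]))
E
```

```text
turn [-0.001 -0.007  0.003] then shift [-0.0005 -0.0015  0.0652] |cur [ 0.5082 -0.2128  0.2402]
```

View pics/j.png

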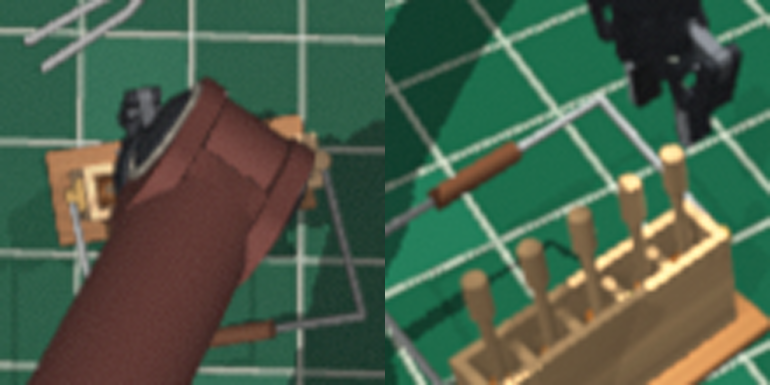

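The fingers straddle the k=+2 handle at (672,155), so I descend, grip and draw it out.

Call:
{"fn": "apply_moves", "kwargs": {"increments": [{"jaw": 0.5,"x": 0,"y": -0.0015,"z": 0.02,"wx": 0,"wy": 0,"wz": 0},{"jaw": 0.5,"x": 0,"y": 0,"z": 0.025,"wx": 0,"wy": 0,"wz": 0},{"jaw": 0.5,"x": 0,"y": 0,"z": 0.02,"wx": 0,"wy": 0,"wz": 0},{"jaw": 0.5,"x": 0,"y": 0,"z": 0,"wx": 0,"wy": 0,"wz": 0},{"jaw": 0.3,"x": 0,"y": 0,"z": 0,"wx": 0,"wy": 0,"wz": 0},{"jaw": 0.05,"x": 0,"y": 0,"z": 0,"wx": 0,"wy": 0,"wz": 0},{"jaw": 0.05,"x": 0,"y": 0,"z": 0,"wx": 0,"wy": 0,"wz": 0},{"jaw": 0.05,"x": 0,"y": 0,"z": 0,"wx": 0,"wy": 0,"wz": 0},{"jaw": 0.05,"x": 0,"y": 0,"z": 0,"wx": 0,"wy": 0,"wz": 0},{"jaw": 0.05,"x": 0,"y": 0,"z": -0.015,"wx": 0,"wy": 0,"wz": 0},{"jaw": 0.05,"x": 0,"y": 0,"z": -0.03,"wx": 0,"wy": 0,"wz": 0},{"jaw": 0.05,"x": 0,"y": 0,"z": -0.03,"wx": 0,"wy": 0,"wz": 0},{"jaw": 0.05,"x": 0,"y": 0,"z": -0.03,"wx": 0,"wy": 0,"wz": 0},{"jaw": 0.05,"x": 0,"y": 0,"z": -0.03,"wx": 0,"wy": 0,"wz": 0},{"jaw": 0.05,"x": 0,"y": 0,"z": -0.015,"wx": 0,"wy": 0,"wz": 0},{"jaw": 0.05,"x": 0,"y": 0,"z": 0,"wx": 0,"wy": 0,"wz": 0},{"jaw": 0.05,"x": 0,"y": 0,"z": 0,"wx": 0,"wy": 0,"wz": 0}], "squeeze": 60}}

```text
t: 26.65
eef_pos: [0.5052, -0.2146, 0.3238]
orientation: [-2.025, -2.391, -0.004]
force: [-0.5, 0.9, -0.9]
finger_gap: 0.0145
gripper_force: 58.7
```

```bash
cat >> h.py <<'E'
def plan(az,psi,tilt,bc=(.4655,.2655),**k):
    """carry upright to above (turn psi), then tilt and lower"""
    p=place(az,psi,tilt,bc=bc,**k); d=np.array([np.cos(az),np.sin(az)])
    print("upright above:");go(np.r_[np.array(bc),.325],psi); print("final (tilt",tilt,")",np.round(p,4)); go(p,psi,tilt)
E
python3 - <<'E'
from h import *
bowl();s=state();print(s["finger_gap"],s["force"])
plan(np.pi/2,np.pi/2,.35)
E
```

```text
bowl score 44 92 [0.465  0.2661 0.137 ] off [-0.0063  0.0031]
0.014566814043978934 [-0.03571835  1.04175687 -0.56611431]
upright above:
turn [ 0.002 -0.01  -1.406] then shift [ 0.0395  0.48   -0.0018] |cur [ 0.505  -0.2145  0.3232]
final (tilt 0.35 ) [0.4655 0.3377 0.2459]
turn [ 0.292 -0.256 -1.389] then shift [ 0.0395  0.5452 -0.1167] |cur [ 0.505  -0.2145  0.3232]
```

Call:
{"fn": "apply_moves", "kwargs": {"increments": [{"jaw": 0.05,"x": 0,"y": 0,"z": 0,"wx": 0,"wy": 0,"wz": -0.14},{"jaw": 0.05,"x": 0,"y": 0,"z": 0,"wx": 0,"wy": 0,"wz": -0.14},{"jaw": 0.05,"x": 0,"y": 0,"z": 0,"wx": 0,"wy": 0,"wz": -0.14},{"jaw": 0.05,"x": 0,"y": 0,"z": 0,"wx": 0,"wy": 0,"wz": -0.14},{"jaw": 0.05,"x": 0,"y": 0,"z": 0,"wx": 0,"wy": 0,"wz": -0.14},{"jaw": 0.05,"x": 0,"y": 0,"z": 0,"wx": 0,"wy": 0,"wz": -0.14},{"jaw": 0.05,"x": 0,"y": 0,"z": 0,"wx": 0,"wy": 0,"wz": -0.14},{"jaw": 0.05,"x": 0,"y": 0,"z": 0,"wx": 0,"wy": 0,"wz": -0.14},{"jaw": 0.05,"x": 0,"y": 0,"z": 0,"wx": 0,"wy": 0,"wz": -0.14},{"jaw": 0.05,"x": 0,"y": 0,"z": 0,"wx": 0,"wy": 0,"wz": -0.145},{"jaw": 0.05,"x": 0,"y": 0,"z": 0,"wx": 0,"wy": 0,"wz": 0},{"jaw": 0.05,"x": 0,"y": 0,"z": 0,"wx": 0,"wy": 0,"wz": 0}]}}

```text
t: 27.9
eef_pos: [0.5053, -0.2149, 0.3234]
orientation: [-0.006, -3.136, -0.011]
force: [-0.2, 0.6, -0.3]
finger_gap: 0.0147
gripper_force: 58.6
```

Call:
{"fn": "apply_moves", "kwargs": {"increments": [{"jaw": 0.05,"x": 0.003,"y": 0.02,"z": 0,"wx": 0,"wy": 0,"wz": 0},{"jaw": 0.05,"x": 0.003,"y": 0.04,"z": 0,"wx": 0,"wy": 0,"wz": 0},{"jaw": 0.05,"x": 0.003,"y": 0.04,"z": 0,"wx": 0,"wy": 0,"wz": 0},{"jaw": 0.05,"x": 0.003,"y": 0.04,"z": 0,"wx": 0,"wy": 0,"wz": 0},{"jaw": 0.05,"x": 0.003,"y": 0.04,"z": 0,"wx": 0,"wy": 0,"wz": 0},{"jaw": 0.05,"x": 0.003,"y": 0.04,"z": 0,"wx": 0,"wy": 0,"wz": 0},{"jaw": 0.05,"x": 0.003,"y": 0.04,"z": 0,"wx": 0,"wy": 0,"wz": 0},{"jaw": 0.05,"x": 0.003,"y": 0.04,"z": 0,"wx": 0,"wy": 0,"wz": 0},{"jaw": 0.05,"x": 0.003,"y": 0.04,"z": 0,"wx": 0,"wy": 0,"wz": 0},{"jaw": 0.05,"x": 0.003,"y": 0.04,"z": 0,"wx": 0,"wy": 0,"wz": 0},{"jaw": 0.05,"x": 0.003,"y": 0.04,"z": 0,"wx": 0,"wy": 0,"wz": 0},{"jaw": 0.05,"x": 0.003,"y": 0.04,"z": 0,"wx": 0,"wy": 0,"wz": 0},{"jaw": 0.05,"x": 0.003,"y": 0.02,"z": 0,"wx": 0,"wy": 0,"wz": 0},{"jaw": 0.05,"x": 0,"y": 0,"z": 0,"wx": 0,"wy": 0,"wz": 0},{"jaw": 0.05,"x": 0,"y": 0,"z": 0,"wx": 0,"wy": 0,"wz": 0},{"jaw": 0.05,"x": 0,"y": 0,"z": 0,"wx": 0,"wy": 0,"wz": 0}]}}

```text
t: 29.5
eef_pos: [0.4677, 0.263, 0.3275]
orientation: [-0.007, -3.138, -0.007]
force: [0.2, -0.4, -0.8]
finger_gap: 0.0145
gripper_force: 58.7
```

```bash
python3 - <<'E'
from h import *
s=state();print(s["finger_gap"])
plan(np.pi/2,np.pi/2,.35)
E
```

```text
0.014549297181044583
upright above:
turn [ 0.005 -0.003 -0.004] then shift [0.0022 0.0025 0.0025] |cur [0.4677 0.263  0.3275]
final (tilt 0.35 ) [0.4655 0.3377 0.2459]
turn [ 0.355 -0.004 -0.004] then shift [0.0022 0.0981 0.0511] |cur [0.4677 0.263  0.3275]
```

Call:
{"fn": "apply_moves", "kwargs": {"increments": [{"jaw": 0.05,"x": 0.002,"y": 0,"z": 0,"wx": 0.09,"wy": 0,"wz": 0},{"jaw": 0.05,"x": 0,"y": 0,"z": 0,"wx": 0.09,"wy": 0,"wz": 0},{"jaw": 0.05,"x": 0,"y": 0,"z": 0,"wx": 0.09,"wy": 0,"wz": 0},{"jaw": 0.05,"x": 0,"y": 0,"z": 0,"wx": 0.085,"wy": 0,"wz": 0},{"jaw": 0.05,"x": 0,"y": 0.02,"z": 0,"wx": 0,"wy": 0,"wz": 0},{"jaw": 0.05,"x": 0,"y": 0.02,"z": 0,"wx": 0,"wy": 0,"wz": 0},{"jaw": 0.05,"x": 0,"y": 0.02,"z": 0,"wx": 0,"wy": 0,"wz": 0},{"jaw": 0.05,"x": 0,"y": 0.02,"z": 0,"wx": 0,"wy": 0,"wz": 0},{"jaw": 0.05,"x": 0,"y": 0.018,"z": 0,"wx": 0,"wy": 0,"wz": 0},{"jaw": 0.05,"x": 0,"y": 0,"z": 0.01,"wx": 0,"wy": 0,"wz": 0},{"jaw": 0.05,"x": 0,"y": 0,"z": 0.01,"wx": 0,"wy": 0,"wz": 0},{"jaw": 0.05,"x": 0,"y": 0,"z": 0,"wx": 0,"wy": 0,"wz": 0},{"jaw": 0.05,"x": 0,"y": 0,"z": 0,"wx": 0,"wy": 0,"wz": 0},{"jaw": 0.05,"x": 0,"y": 0,"z": 0,"wx": 0,"wy": 0,"wz": 0}]}}

```text
t: 30.9
eef_pos: [0.4655, 0.3498, 0.2762]
orientation: [-0.002, -3.092, 0.544]
force: [-0.3, 0.3, -0.2]
finger_gap: 0.0143
gripper_force: 58.8
```

```bash
python3 - <<'E'
from h import *
s=state();print(s["finger_gap"])
plan(np.pi/2,np.pi/2,.35,h=.004)
s=grab_frame("scene");cv2.imwrite("pics/k.png",cv2.resize(s[70:220,240:400],None,fx=4,fy=4,interpolation=cv2.INTER_CUBIC))
E
```

```text
0.01434452381819893
upright above:
turn [-0.348 -0.002 -0.001] then shift [ 0.     -0.0843 -0.0488] |cur [0.4655 0.3498 0.2762]
final (tilt 0.35 ) [0.4655 0.3377 0.2399]
turn [ 0.002 -0.003 -0.001] then shift [0.     0.0011 0.0382] |cur [0.4655 0.3498 0.2762]
```

View pics/k.png

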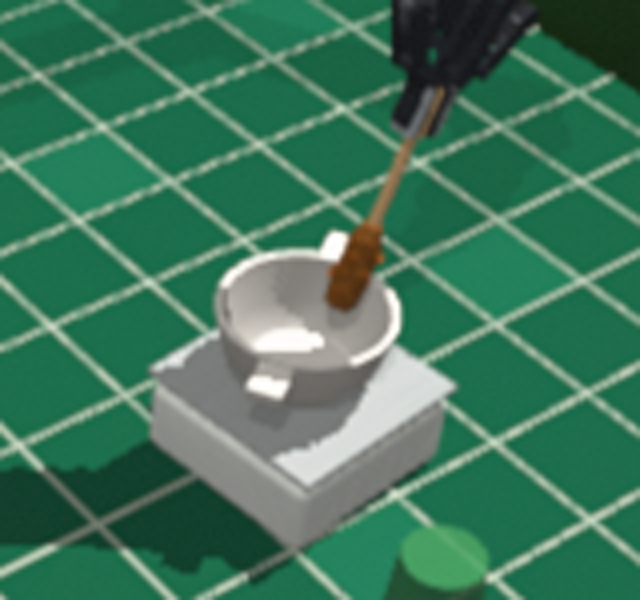

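The stick is held tilted at (375,230) with its sugar end entering the bowl at (345,295). I lower it and let go.

Call:
{"fn": "apply_moves", "kwargs": {"increments": [{"jaw": 0.05,"x": 0,"y": 0,"z": 0.01,"wx": 0,"wy": 0,"wz": 0},{"jaw": 0.05,"x": 0,"y": 0,"z": 0.01,"wx": 0,"wy": 0,"wz": 0},{"jaw": 0.05,"x": 0,"y": 0,"z": 0.008,"wx": 0,"wy": 0,"wz": 0},{"jaw": 0.05,"x": 0,"y": 0,"z": 0.006,"wx": 0,"wy": 0,"wz": 0},{"jaw": 0.05,"x": 0,"y": 0,"z": 0,"wx": 0,"wy": 0,"wz": 0},{"jaw": 0.05,"x": 0,"y": 0,"z": 0,"wx": 0,"wy": 0,"wz": 0}]}}

```text
t: 31.55
eef_pos: [0.465, 0.3387, 0.2434]
orientation: [-0.0, -3.091, 0.544]
force: [0.6, 0.6, -0.3]
finger_gap: 0.0143
gripper_force: 58.8
```

```bash
python3 - <<'E'
from h import *
go(place(np.pi/2,1.571,.35,bc=(.4655,.2655),h=0),1.571,.35);print(state()["force"])
E
```

```text
turn [ 0.001 -0.003  0.   ] then shift [-0.0005  0.0017  0.0075] |cur [0.465  0.3387 0.2434]
[ 0.59075523  0.61523594 -0.2507015 ]
```

Call:
{"fn": "apply_moves", "kwargs": {"increments": [{"jaw": 0.05,"x": 0,"y": 0,"z": 0.004,"wx": 0,"wy": 0,"wz": 0},{"jaw": 0.05,"x": 0,"y": 0,"z": 0,"wx": 0,"wy": 0,"wz": 0},{"jaw": 0.2,"x": 0,"y": 0,"z": 0,"wx": 0,"wy": 0,"wz": 0},{"jaw": 0.25,"x": 0,"y": 0,"z": 0,"wx": 0,"wy": 0,"wz": 0},{"jaw": 0.3,"x": 0,"y": 0,"z": 0,"wx": 0,"wy": 0,"wz": 0},{"jaw": 0.35,"x": 0,"y": 0,"z": 0,"wx": 0,"wy": 0,"wz": 0},{"jaw": 0.4,"x": 0,"y": 0,"z": 0,"wx": 0,"wy": 0,"wz": 0},{"jaw": 0.45,"x": 0,"y": 0,"z": -0.005,"wx": 0,"wy": 0,"wz": 0},{"jaw": 0.45,"x": 0,"y": 0,"z": -0.02,"wx": 0,"wy": 0,"wz": 0},{"jaw": 0.45,"x": 0,"y": 0,"z": -0.03,"wx": 0,"wy": 0,"wz": 0},{"jaw": 0.45,"x": 0,"y": 0,"z": -0.03,"wx": 0,"wy": 0,"wz": 0},{"jaw": 0.45,"x": 0,"y": 0,"z": -0.03,"wx": 0,"wy": 0,"wz": 0},{"jaw": 0.45,"x": 0,"y": 0,"z": 0,"wx": 0,"wy": 0,"wz": 0}]}}

```text
t: 32.85
eef_pos: [0.4659, 0.3794, 0.3522]
orientation: [-0.001, 3.093, -0.532]
force: [0.6, -0.1, -0.5]
finger_gap: 0.0386
gripper_force: 0.0
```

```bash
python3 - <<'E'
from h import *
go(stick(1,.25),.165)
s=grab_frame("scene");t=grab_frame("top");f=lambda i:cv2.resize(i,None,fx=3.5,fy=3.5,interpolation=cv2.INTER_CUBIC)
cv2.imwrite("pics/l.png",np.hstack([f(t[160:270,105:215]),f(s[80:190,260:370])]))
bowl()
E
```

```text
turn [-0.28   0.242  1.392] then shift [-0.6296 -0.0571  0.1022] |cur [0.4659 0.3794 0.3522]
bowl score 34 90 [0.4635 0.2696 0.137 ] off [-0.0078  0.0066]
```

View pics/l.png

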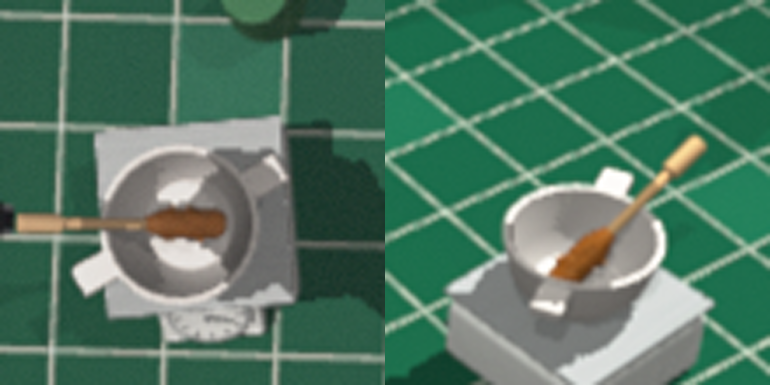

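The stick lies across the bowl, its lump in the middle at (185,222) left and (585,255) right, and its rod on the +y rim; the bowl hasn't moved. I'll lay the others in parallel and fetch the k=+1 stick.

Call:
{"fn": "apply_moves", "kwargs": {"increments": [{"jaw": 0.5,"x": 0,"y": 0,"z": 0,"wx": -0.117,"wy": 0,"wz": 0},{"jaw": 0.5,"x": 0,"y": 0,"z": 0,"wx": -0.117,"wy": 0,"wz": 0},{"jaw": 0.5,"x": 0,"y": 0,"z": 0,"wx": -0.117,"wy": 0,"wz": 0},{"jaw": 0.5,"x": 0,"y": 0,"z": 0,"wx": 0,"wy": 0,"wz": 0.14},{"jaw": 0.5,"x": 0,"y": 0,"z": 0,"wx": 0,"wy": 0,"wz": 0.14},{"jaw": 0.5,"x": 0,"y": 0,"z": 0,"wx": 0,"wy": 0,"wz": 0.14},{"jaw": 0.5,"x": 0,"y": 0,"z": 0,"wx": 0,"wy": 0,"wz": 0.14},{"jaw": 0.5,"x": 0,"y": 0,"z": 0,"wx": 0,"wy": 0,"wz": 0.14},{"jaw": 0.5,"x": 0,"y": 0,"z": 0,"wx": 0,"wy": 0,"wz": 0.14},{"jaw": 0.5,"x": 0,"y": 0,"z": 0,"wx": 0,"wy": 0,"wz": 0.14},{"jaw": 0.5,"x": 0,"y": 0,"z": 0,"wx": 0,"wy": 0,"wz": 0.14},{"jaw": 0.5,"x": 0,"y": 0,"z": 0,"wx": 0,"wy": 0,"wz": 0.14},{"jaw": 0.5,"x": 0,"y": 0,"z": 0,"wx": 0,"wy": 0,"wz": 0.145},{"jaw": 0.5,"x": 0,"y": 0,"z": 0,"wx": 0,"wy": 0,"wz": 0}]}}

```text
t: 34.4
eef_pos: [0.4648, 0.3757, 0.3464]
orientation: [-2.029, -2.393, 0.006]
force: [-0.1, 0.4, 0.3]
finger_gap: 0.0429
gripper_force: 0.0
```

Call:
{"fn": "apply_moves", "kwargs": {"increments": [{"jaw": 0.5,"x": -0.042,"y": -0.004,"z": 0,"wx": 0,"wy": 0,"wz": 0},{"jaw": 0.5,"x": -0.042,"y": -0.004,"z": 0,"wx": 0,"wy": 0,"wz": 0},{"jaw": 0.5,"x": -0.042,"y": -0.004,"z": 0,"wx": 0,"wy": 0,"wz": 0},{"jaw": 0.5,"x": -0.042,"y": -0.004,"z": 0,"wx": 0,"wy": 0,"wz": 0},{"jaw": 0.5,"x": -0.042,"y": -0.004,"z": 0,"wx": 0,"wy": 0,"wz": 0},{"jaw": 0.5,"x": -0.042,"y": -0.004,"z": 0,"wx": 0,"wy": 0,"wz": 0},{"jaw": 0.5,"x": -0.042,"y": -0.004,"z": 0,"wx": 0,"wy": 0,"wz": 0},{"jaw": 0.5,"x": -0.042,"y": -0.004,"z": 0,"wx": 0,"wy": 0,"wz": 0},{"jaw": 0.5,"x": -0.042,"y": -0.004,"z": 0.01,"wx": 0,"wy": 0,"wz": 0},{"jaw": 0.5,"x": -0.042,"y": -0.004,"z": 0.01,"wx": 0,"wy": 0,"wz": 0},{"jaw": 0.5,"x": -0.042,"y": -0.004,"z": 0.02,"wx": 0,"wy": 0,"wz": 0},{"jaw": 0.5,"x": -0.042,"y": -0.004,"z": 0.02,"wx": 0,"wy": 0,"wz": 0},{"jaw": 0.5,"x": -0.042,"y": -0.004,"z": 0.02,"wx": 0,"wy": 0,"wz": 0},{"jaw": 0.5,"x": -0.042,"y": -0.004,"z": 0.02,"wx": 0,"wy": 0,"wz": 0},{"jaw": 0.5,"x": -0.042,"y": -0.002,"z": 0,"wx": 0,"wy": 0,"wz": 0},{"jaw": 0.5,"x": 0,"y": 0,"z": 0,"wx": 0,"wy": 0,"wz": 0},{"jaw": 0.5,"x": 0,"y": 0,"z": 0,"wx": 0,"wy": 0,"wz": 0},{"jaw": 0.5,"x": 0,"y": 0,"z": 0,"wx": 0,"wy": 0,"wz": 0},{"jaw": 0.5,"x": 0,"y": 0,"z": 0,"wx": 0,"wy": 0,"wz": 0}]}}

```text
t: 36.3
eef_pos: [0.5116, -0.2522, 0.2463]
orientation: [-2.023, -2.397, -0.001]
force: [-0.5, -1.0, 1.1]
finger_gap: 0.0426
gripper_force: 0.0
```

```bash
python3 - <<'E'
from h import *
go(stick(1,.175),.165)
E
```

```text
turn [-0.003 -0.004  0.004] then shift [0.001  0.0015 0.0713] |cur [ 0.5116 -0.2522  0.2463]
```

Call:
{"fn": "apply_moves", "kwargs": {"increments": [{"jaw": 0.5,"x": 0.001,"y": 0.0015,"z": 0.025,"wx": 0,"wy": 0,"wz": 0},{"jaw": 0.5,"x": 0,"y": 0,"z": 0.025,"wx": 0,"wy": 0,"wz": 0},{"jaw": 0.5,"x": 0,"y": 0,"z": 0.021,"wx": 0,"wy": 0,"wz": 0},{"jaw": 0.5,"x": 0,"y": 0,"z": 0,"wx": 0,"wy": 0,"wz": 0},{"jaw": 0.3,"x": 0,"y": 0,"z": 0,"wx": 0,"wy": 0,"wz": 0},{"jaw": 0.05,"x": 0,"y": 0,"z": 0,"wx": 0,"wy": 0,"wz": 0},{"jaw": 0.05,"x": 0,"y": 0,"z": 0,"wx": 0,"wy": 0,"wz": 0},{"jaw": 0.05,"x": 0,"y": 0,"z": 0,"wx": 0,"wy": 0,"wz": 0},{"jaw": 0.05,"x": 0,"y": 0,"z": 0,"wx": 0,"wy": 0,"wz": 0},{"jaw": 0.05,"x": 0,"y": 0,"z": -0.015,"wx": 0,"wy": 0,"wz": 0},{"jaw": 0.05,"x": 0,"y": 0,"z": -0.03,"wx": 0,"wy": 0,"wz": 0},{"jaw": 0.05,"x": 0,"y": 0,"z": -0.03,"wx": 0,"wy": 0,"wz": 0},{"jaw": 0.05,"x": 0,"y": 0,"z": -0.03,"wx": 0,"wy": 0,"wz": 0},{"jaw": 0.05,"x": 0,"y": 0,"z": -0.03,"wx": 0,"wy": 0,"wz": 0},{"jaw": 0.05,"x": 0,"y": 0,"z": -0.025,"wx": 0,"wy": 0,"wz": 0},{"jaw": 0.05,"x": 0,"y": 0,"z": -0.005,"wx": 0,"wy": 0,"wz": 0},{"jaw": 0.05,"x": 0,"y": 0,"z": 0,"wx": 0,"wy": 0,"wz": 0}]}}

```text
t: 38.0
eef_pos: [0.5127, -0.2532, 0.3403]
orientation: [-2.029, -2.394, 0.0]
force: [0.3, -0.4, -0.6]
finger_gap: 0.0147
gripper_force: 58.6
```

Call:
{"fn": "apply_moves", "kwargs": {"increments": [{"jaw": 0.05,"x": 0,"y": 0,"z": 0,"wx": 0,"wy": 0,"wz": -0.14},{"jaw": 0.05,"x": 0,"y": 0,"z": 0,"wx": 0,"wy": 0,"wz": -0.14},{"jaw": 0.05,"x": 0,"y": 0,"z": 0,"wx": 0,"wy": 0,"wz": -0.14},{"jaw": 0.05,"x": 0,"y": 0,"z": 0,"wx": 0,"wy": 0,"wz": -0.14},{"jaw": 0.05,"x": 0,"y": 0,"z": 0,"wx": 0,"wy": 0,"wz": -0.14},{"jaw": 0.05,"x": 0,"y": 0,"z": 0,"wx": 0,"wy": 0,"wz": -0.14},{"jaw": 0.05,"x": 0,"y": 0,"z": 0,"wx": 0,"wy": 0,"wz": -0.14},{"jaw": 0.05,"x": 0,"y": 0,"z": 0,"wx": 0,"wy": 0,"wz": -0.14},{"jaw": 0.05,"x": 0,"y": 0,"z": 0,"wx": 0,"wy": 0,"wz": -0.14},{"jaw": 0.05,"x": 0,"y": 0,"z": 0,"wx": 0,"wy": 0,"wz": -0.145},{"jaw": 0.05,"x": 0,"y": 0,"z": 0,"wx": 0,"wy": 0,"wz": 0},{"jaw": 0.05,"x": 0,"y": 0,"z": 0,"wx": 0,"wy": 0,"wz": 0}]}}

```text
t: 39.2
eef_pos: [0.5123, -0.2529, 0.3386]
orientation: [-0.006, -3.136, -0.006]
force: [-0.1, 0.3, -0.4]
finger_gap: 0.0142
gripper_force: 58.6
```

```bash
cat >> h.py <<'E'
def lay(lx,by,bz,tilt=.35,bc=(.4655,.2655),L=.158):
    b=np.array([bc[0]+lx,bc[1]+by,.083+bz+.013*np.sin(tilt)]);p=b+L*np.array([0,np.sin(tilt),np.cos(tilt)])
    print("gap",round(state()["finger_gap"],4));print("upright:");go([p[0],bc[1]-.0,.335],np.pi/2);print("final");go(p,np.pi/2,tilt)
E
python3 - <<'E'
from h import *
bowl();lay(.026,-.005,.012)
E
```

```text
bowl score 43 92 [0.465  0.2661 0.137 ] off [-0.0063  0.0031]
gap 0.0145
upright:
turn [ 0.003 -0.005 -0.003] then shift [0.0209 0.5185 0.004 ] |cur [ 0.5124 -0.253   0.339 ]
final
turn [ 0.353 -0.006 -0.002] then shift [ 0.0209  0.5645 -0.1091] |cur [ 0.5124 -0.253   0.339 ]
```

Call:
{"fn": "apply_moves", "kwargs": {"increments": [{"jaw": 0.05,"x": 0.0015,"y": 0.02,"z": 0,"wx": 0,"wy": 0,"wz": 0},{"jaw": 0.05,"x": 0.0015,"y": 0.04,"z": 0,"wx": 0,"wy": 0,"wz": 0},{"jaw": 0.05,"x": 0.0015,"y": 0.04,"z": 0,"wx": 0,"wy": 0,"wz": 0},{"jaw": 0.05,"x": 0.0015,"y": 0.04,"z": 0,"wx": 0,"wy": 0,"wz": 0},{"jaw": 0.05,"x": 0.0015,"y": 0.04,"z": 0,"wx": 0,"wy": 0,"wz": 0},{"jaw": 0.05,"x": 0.0015,"y": 0.04,"z": 0,"wx": 0,"wy": 0,"wz": 0},{"jaw": 0.05,"x": 0.0015,"y": 0.04,"z": 0,"wx": 0,"wy": 0,"wz": 0},{"jaw": 0.05,"x": 0.0015,"y": 0.04,"z": 0,"wx": 0,"wy": 0,"wz": 0},{"jaw": 0.05,"x": 0.0015,"y": 0.04,"z": 0,"wx": 0,"wy": 0,"wz": 0},{"jaw": 0.05,"x": 0.0015,"y": 0.04,"z": 0,"wx": 0,"wy": 0,"wz": 0},{"jaw": 0.05,"x": 0.0015,"y": 0.04,"z": 0,"wx": 0,"wy": 0,"wz": 0},{"jaw": 0.05,"x": 0.0015,"y": 0.04,"z": 0,"wx": 0,"wy": 0,"wz": 0},{"jaw": 0.05,"x": 0.0015,"y": 0.04,"z": 0,"wx": 0,"wy": 0,"wz": 0},{"jaw": 0.05,"x": 0.0015,"y": 0.0185,"z": 0,"wx": 0,"wy": 0,"wz": 0},{"jaw": 0.05,"x": 0,"y": 0,"z": 0,"wx": 0.09,"wy": 0,"wz": 0},{"jaw": 0.05,"x": 0,"y": 0,"z": 0,"wx": 0.09,"wy": 0,"wz": 0},{"jaw": 0.05,"x": 0,"y": 0,"z": 0,"wx": 0.09,"wy": 0,"wz": 0},{"jaw": 0.05,"x": 0,"y": 0,"z": 0,"wx": 0.085,"wy": 0,"wz": 0},{"jaw": 0.05,"x": 0,"y": 0,"z": 0,"wx": 0,"wy": 0,"wz": 0},{"jaw": 0.05,"x": 0,"y": 0,"z": 0,"wx": 0,"wy": 0,"wz": 0}]}}

```text
t: 41.25
eef_pos: [0.4921, 0.2655, 0.3409]
orientation: [-0.001, -3.089, 0.55]
force: [-0.2, -0.1, -0.7]
finger_gap: 0.0147
gripper_force: 58.7
```

```bash
python3 - <<'E'
from h import *
lay(.026,-.005,.012)
E
```

```text
gap 0.0147
upright:
turn [-0.352 -0.004 -0.   ] then shift [ 0.0006 -0.      0.0059] |cur [0.4921 0.2655 0.3409]
final
turn [-0.002 -0.004  0.   ] then shift [0.0006 0.0781 0.0705] |cur [0.4921 0.2655 0.3409]
```

Call:
{"fn": "apply_moves", "kwargs": {"increments": [{"jaw": 0.05,"x": 0.0005,"y": 0.02,"z": 0,"wx": 0,"wy": 0,"wz": 0},{"jaw": 0.05,"x": 0,"y": 0.02,"z": 0,"wx": 0,"wy": 0,"wz": 0},{"jaw": 0.05,"x": 0,"y": 0.02,"z": 0,"wx": 0,"wy": 0,"wz": 0},{"jaw": 0.05,"x": 0,"y": 0.018,"z": 0,"wx": 0,"wy": 0,"wz": 0},{"jaw": 0.05,"x": 0,"y": 0,"z": 0.02,"wx": 0,"wy": 0,"wz": 0},{"jaw": 0.05,"x": 0,"y": 0,"z": 0.02,"wx": 0,"wy": 0,"wz": 0},{"jaw": 0.05,"x": 0,"y": 0,"z": 0.01,"wx": 0,"wy": 0,"wz": 0},{"jaw": 0.05,"x": 0,"y": 0,"z": 0.01,"wx": 0,"wy": 0,"wz": 0},{"jaw": 0.05,"x": 0,"y": 0,"z": 0.005,"wx": 0,"wy": 0,"wz": 0},{"jaw": 0.05,"x": 0,"y": 0,"z": 0.005,"wx": 0,"wy": 0,"wz": 0},{"jaw": 0.05,"x": 0,"y": 0,"z": 0,"wx": 0,"wy": 0,"wz": 0},{"jaw": 0.05,"x": 0,"y": 0,"z": 0,"wx": 0,"wy": 0,"wz": 0}]}}

```text
t: 42.45
eef_pos: [0.4917, 0.3147, 0.2493]
orientation: [-0.0, -3.09, 0.549]
force: [-0.2, -0.4, 0.6]
finger_gap: 0.0142
gripper_force: 58.7
```

```bash
python3 - <<'E'
from h import *
lay(.026,-.005,.012);print(state()["force"])
E
```

```text
gap 0.0142
upright:
turn [-0.352 -0.003 -0.   ] then shift [ 0.0002 -0.0492 -0.0857] |cur [0.4917 0.3147 0.2493]
final
turn [-0.002 -0.003  0.   ] then shift [0.0002 0.0005 0.0013] |cur [0.4917 0.3147 0.2493]
[-0.18712717 -0.44076852  0.61572974]
```

Call:
{"fn": "apply_moves", "kwargs": {"increments": [{"jaw": 0.2,"x": 0,"y": 0,"z": 0,"wx": 0,"wy": 0,"wz": 0},{"jaw": 0.25,"x": 0,"y": 0,"z": 0,"wx": 0,"wy": 0,"wz": 0},{"jaw": 0.3,"x": 0,"y": 0,"z": 0,"wx": 0,"wy": 0,"wz": 0},{"jaw": 0.35,"x": 0,"y": 0,"z": 0,"wx": 0,"wy": 0,"wz": 0},{"jaw": 0.4,"x": 0,"y": 0,"z": 0,"wx": 0,"wy": 0,"wz": 0},{"jaw": 0.45,"x": 0,"y": 0,"z": -0.005,"wx": 0,"wy": 0,"wz": 0},{"jaw": 0.45,"x": 0,"y": 0,"z": -0.02,"wx": 0,"wy": 0,"wz": 0},{"jaw": 0.45,"x": 0,"y": 0,"z": -0.03,"wx": 0,"wy": 0,"wz": 0},{"jaw": 0.45,"x": 0,"y": 0,"z": -0.03,"wx": 0,"wy": 0,"wz": 0},{"jaw": 0.45,"x": 0,"y": 0,"z": -0.03,"wx": 0,"wy": 0,"wz": 0},{"jaw": 0.5,"x": 0,"y": 0,"z": 0,"wx": -0.117,"wy": 0,"wz": 0},{"jaw": 0.5,"x": 0,"y": 0,"z": 0,"wx": -0.117,"wy": 0,"wz": 0},{"jaw": 0.5,"x": 0,"y": 0,"z": 0,"wx": -0.117,"wy": 0,"wz": 0},{"jaw": 0.5,"x": 0,"y": 0,"z": 0,"wx": 0,"wy": 0,"wz": 0.14},{"jaw": 0.5,"x": 0,"y": 0,"z": 0,"wx": 0,"wy": 0,"wz": 0.14},{"jaw": 0.5,"x": 0,"y": 0,"z": 0,"wx": 0,"wy": 0,"wz": 0.14},{"jaw": 0.5,"x": 0,"y": 0,"z": 0,"wx": 0,"wy": 0,"wz": 0.14},{"jaw": 0.5,"x": 0,"y": 0,"z": 0,"wx": 0,"wy": 0,"wz": 0.14}]}}

```text
t: 44.25
eef_pos: [0.4918, 0.3541, 0.3572]
orientation: [-1.086, -2.946, 0.004]
force: [-0.2, 0.2, 0.3]
finger_gap: 0.0428
gripper_force: 0.0
```

Call:
{"fn": "apply_moves", "kwargs": {"increments": [{"jaw": 0.5,"x": 0,"y": 0,"z": 0,"wx": 0,"wy": 0,"wz": 0.14},{"jaw": 0.5,"x": 0,"y": 0,"z": 0,"wx": 0,"wy": 0,"wz": 0.14},{"jaw": 0.5,"x": 0,"y": 0,"z": 0,"wx": 0,"wy": 0,"wz": 0.14},{"jaw": 0.5,"x": 0,"y": 0,"z": 0,"wx": 0,"wy": 0,"wz": 0.14},{"jaw": 0.5,"x": 0,"y": 0,"z": 0,"wx": 0,"wy": 0,"wz": 0.145},{"jaw": 0.5,"x": 0,"y": 0,"z": 0,"wx": 0,"wy": 0,"wz": 0},{"jaw": 0.5,"x": 0,"y": 0,"z": 0,"wx": 0,"wy": 0,"wz": 0}]}}

```text
t: 44.95
eef_pos: [0.4918, 0.3543, 0.357]
orientation: [-2.026, -2.4, 0.005]
force: [0.2, -0.5, 0.2]
finger_gap: 0.0428
gripper_force: 0.0
```

```bash
cat >> h.py <<'E'
def lumps():
    """amber/wood in the top picture near the scale, as coarse map + centroid lines"""
    t=grab_frame("top");h=cv2.cvtColor(t,cv2.COLOR_BGR2HSV)
    amb=((h[...,0]<20)&(h[...,1]>150)).astype(np.uint8);wood=((h[...,0]>8)&(h[...,0]<26)&(h[...,1]>60)&(h[...,1]<=150)&(h[...,2]>90)).astype(np.uint8)
    sub=slice(195,255),slice(115,200)
    for r in range(198,252,2): print(r,"".join("#" if amb[r,c] else "+" if wood[r,c] else "." for c in range(100,195)))
E
python3 - <<'E'
from h import *
bowl();lumps();go(stick(0,.25),.165)
E
```

```text
bowl score 33 92 [0.4643 0.266  0.137 ] off [-0.007  0.003]
198 ...............................................................................................
200 ...............................................................................................
202 ...............................................................................................
204 ...............................................................................................
206 ...............................................................................................
208 ...............................................................................................
210 ...............................................................................................
212 ...............................................+++.............................................
214 .............................................++####+++##########+..............................
216 ........++++++++++++...................++++++####################+.............................
218 .......+++++++++++++++++++++++++++++
[... 1052 characters left out ...]
.......
240 ...............................................................................................
242 ...............................................................................................
244 ...............................................................................................
246 ...............................................................................................
248 ...............................................................................................
250 ...............................................................................................
turn [-0.003  0.001  0.002] then shift [-0.6384 -0.0786  0.107 ] |cur [0.4919 0.3541 0.357 ]
```

Call:
{"fn": "apply_moves", "kwargs": {"increments": [{"jaw": 0.5,"x": -0.0425,"y": -0.005,"z": 0,"wx": 0,"wy": 0,"wz": 0},{"jaw": 0.5,"x": -0.0425,"y": -0.005,"z": 0,"wx": 0,"wy": 0,"wz": 0},{"jaw": 0.5,"x": -0.0425,"y": -0.005,"z": 0,"wx": 0,"wy": 0,"wz": 0},{"jaw": 0.5,"x": -0.0425,"y": -0.005,"z": 0,"wx": 0,"wy": 0,"wz": 0},{"jaw": 0.5,"x": -0.0425,"y": -0.005,"z": 0,"wx": 0,"wy": 0,"wz": 0},{"jaw": 0.5,"x": -0.0425,"y": -0.005,"z": 0,"wx": 0,"wy": 0,"wz": 0},{"jaw": 0.5,"x": -0.0425,"y": -0.005,"z": 0,"wx": 0,"wy": 0,"wz": 0},{"jaw": 0.5,"x": -0.0425,"y": -0.005,"z": 0,"wx": 0,"wy": 0,"wz": 0},{"jaw": 0.5,"x": -0.0425,"y": -0.005,"z": 0,"wx": 0,"wy": 0,"wz": 0},{"jaw": 0.5,"x": -0.0425,"y": -0.005,"z": 0.02,"wx": 0,"wy": 0,"wz": 0},{"jaw": 0.5,"x": -0.0425,"y": -0.005,"z": 0.02,"wx": 0,"wy": 0,"wz": 0},{"jaw": 0.5,"x": -0.0425,"y": -0.006,"z": 0.02,"wx": 0,"wy": 0,"wz": 0},{"jaw": 0.5,"x": -0.0425,"y": -0.006,"z": 0.02,"wx": 0,"wy": 0,"wz": 0},{"jaw": 0.5,"x": -0.0425,"y": -0.006,"z": 0.02,"wx": 0,"wy": 0,"wz": 0},{"jaw": 0.5,"x": -0.0425,"y": -0.006,"z": 0.007,"wx": 0,"wy": 0,"wz": 0},{"jaw": 0.5,"x": 0,"y": 0,"z": 0,"wx": 0,"wy": 0,"wz": 0},{"jaw": 0.5,"x": 0,"y": 0,"z": 0,"wx": 0,"wy": 0,"wz": 0},{"jaw": 0.5,"x": 0,"y": 0,"z": 0,"wx": 0,"wy": 0,"wz": 0},{"jaw": 0.5,"x": 0,"y": 0,"z": 0,"wx": 0,"wy": 0,"wz": 0}]}}

```text
t: 46.95
eef_pos: [0.5192, -0.2861, 0.2513]
orientation: [-2.026, -2.4, 0.003]
force: [-0.4, -0.0, -0.2]
finger_gap: 0.0425
gripper_force: 0.0
```

```bash
python3 - <<'E'
from h import *
go(stick(0,.175),.165)
E
```

```text
turn [-0.002  0.     0.003] then shift [-0.0024 -0.0004  0.0763] |cur [ 0.5192 -0.2861  0.2513]
```

Call:
{"fn": "apply_moves", "kwargs": {"increments": [{"jaw": 0.5,"x": -0.0025,"y": 0,"z": 0.025,"wx": 0,"wy": 0,"wz": 0},{"jaw": 0.5,"x": 0,"y": 0,"z": 0.03,"wx": 0,"wy": 0,"wz": 0},{"jaw": 0.5,"x": 0,"y": 0,"z": 0.021,"wx": 0,"wy": 0,"wz": 0},{"jaw": 0.5,"x": 0,"y": 0,"z": 0,"wx": 0,"wy": 0,"wz": 0},{"jaw": 0.3,"x": 0,"y": 0,"z": 0,"wx": 0,"wy": 0,"wz": 0},{"jaw": 0.05,"x": 0,"y": 0,"z": 0,"wx": 0,"wy": 0,"wz": 0},{"jaw": 0.05,"x": 0,"y": 0,"z": 0,"wx": 0,"wy": 0,"wz": 0},{"jaw": 0.05,"x": 0,"y": 0,"z": 0,"wx": 0,"wy": 0,"wz": 0},{"jaw": 0.05,"x": 0,"y": 0,"z": 0,"wx": 0,"wy": 0,"wz": 0},{"jaw": 0.05,"x": 0,"y": 0,"z": -0.015,"wx": 0,"wy": 0,"wz": 0},{"jaw": 0.05,"x": 0,"y": 0,"z": -0.03,"wx": 0,"wy": 0,"wz": 0},{"jaw": 0.05,"x": 0,"y": 0,"z": -0.03,"wx": 0,"wy": 0,"wz": 0},{"jaw": 0.05,"x": 0,"y": 0,"z": -0.03,"wx": 0,"wy": 0,"wz": 0},{"jaw": 0.05,"x": 0,"y": 0,"z": -0.03,"wx": 0,"wy": 0,"wz": 0},{"jaw": 0.05,"x": 0,"y": 0,"z": -0.025,"wx": 0,"wy": 0,"wz": 0},{"jaw": 0.05,"x": 0,"y": 0,"z": -0.005,"wx": 0,"wy": 0,"wz": 0},{"jaw": 0.05,"x": 0,"y": 0,"z": 0,"wx": 0,"wy": 0,"wz": 0}]}}

```text
t: 48.65
eef_pos: [0.519, -0.2903, 0.34]
orientation: [-2.031, -2.396, 0.005]
force: [-0.7, 0.1, -1.0]
finger_gap: 0.0144
gripper_force: 58.7
```

Call:
{"fn": "apply_moves", "kwargs": {"increments": [{"jaw": 0.05,"x": 0,"y": 0,"z": 0,"wx": 0,"wy": 0,"wz": -0.14},{"jaw": 0.05,"x": 0,"y": 0,"z": 0,"wx": 0,"wy": 0,"wz": -0.14},{"jaw": 0.05,"x": 0,"y": 0,"z": 0,"wx": 0,"wy": 0,"wz": -0.14},{"jaw": 0.05,"x": 0,"y": 0,"z": 0,"wx": 0,"wy": 0,"wz": -0.14},{"jaw": 0.05,"x": 0,"y": 0,"z": 0,"wx": 0,"wy": 0,"wz": -0.14},{"jaw": 0.05,"x": 0,"y": 0,"z": 0,"wx": 0,"wy": 0,"wz": -0.14},{"jaw": 0.05,"x": 0,"y": 0,"z": 0,"wx": 0,"wy": 0,"wz": -0.14},{"jaw": 0.05,"x": 0,"y": 0,"z": 0,"wx": 0,"wy": 0,"wz": -0.14},{"jaw": 0.05,"x": 0,"y": 0,"z": 0,"wx": 0,"wy": 0,"wz": -0.14},{"jaw": 0.05,"x": 0,"y": 0,"z": 0,"wx": 0,"wy": 0,"wz": -0.145},{"jaw": 0.05,"x": 0,"y": 0,"z": 0,"wx": 0,"wy": 0,"wz": 0},{"jaw": 0.05,"x": 0,"y": 0,"z": 0,"wx": 0,"wy": 0,"wz": 0}]}}

```text
t: 49.85
eef_pos: [0.5185, -0.29, 0.3382]
orientation: [-0.006, -3.136, 0.0]
force: [0.4, -0.3, -1.6]
finger_gap: 0.0143
gripper_force: 58.7
```

```bash
python3 - <<'E'
from h import *
bowl();lay(-.030,-.01,.022)
E
```

```text
bowl score 42 92 [0.465  0.2661 0.137 ] off [-0.0063  0.0031]
gap 0.0146
upright:
turn [-0.001 -0.005 -0.003] then shift [0.0831 0.5555 0.0036] |cur [ 0.5186 -0.29    0.3386]
final
turn [ 0.349 -0.006 -0.002] then shift [ 0.0831  0.591  -0.1298] |cur [ 0.5186 -0.29    0.3386]
```

Call:
{"fn": "apply_moves", "kwargs": {"increments": [{"jaw": 0.05,"x": 0,"y": 0.025,"z": 0,"wx": 0,"wy": 0,"wz": 0},{"jaw": 0.05,"x": 0,"y": 0.041,"z": 0,"wx": 0,"wy": 0,"wz": 0},{"jaw": 0.05,"x": 0,"y": 0.041,"z": 0,"wx": 0,"wy": 0,"wz": 0},{"jaw": 0.05,"x": 0,"y": 0.042,"z": 0,"wx": 0,"wy": 0,"wz": 0},{"jaw": 0.05,"x": 0.008,"y": 0.042,"z": 0,"wx": 0,"wy": 0,"wz": 0},{"jaw": 0.05,"x": 0.008,"y": 0.042,"z": 0,"wx": 0,"wy": 0,"wz": 0},{"jaw": 0.05,"x": 0.008,"y": 0.042,"z": 0,"wx": 0,"wy": 0,"wz": 0},{"jaw": 0.05,"x": 0.008,"y": 0.042,"z": 0,"wx": 0,"wy": 0,"wz": 0},{"jaw": 0.05,"x": 0.008,"y": 0.042,"z": 0,"wx": 0,"wy": 0,"wz": 0},{"jaw": 0.05,"x": 0.008,"y": 0.042,"z": 0,"wx": 0,"wy": 0,"wz": 0},{"jaw": 0.05,"x": 0.008,"y": 0.042,"z": 0,"wx": 0,"wy": 0,"wz": 0},{"jaw": 0.05,"x": 0.009,"y": 0.042,"z": 0,"wx": 0,"wy": 0,"wz": 0},{"jaw": 0.05,"x": 0.009,"y": 0.042,"z": 0,"wx": 0,"wy": 0,"wz": 0},{"jaw": 0.05,"x": 0.009,"y": 0.0285,"z": 0,"wx": 0,"wy": 0,"wz": 0},{"jaw": 0.05,"x": 0,"y": 0,"z": 0,"wx": 0.09,"wy": 0,"wz": 0},{"jaw": 0.05,"x": 0,"y": 0,"z": 0,"wx": 0.09,"wy": 0,"wz": 0},{"jaw": 0.05,"x": 0,"y": 0,"z": 0,"wx": 0.09,"wy": 0,"wz": 0},{"jaw": 0.05,"x": 0,"y": 0,"z": 0,"wx": 0.083,"wy": 0,"wz": 0},{"jaw": 0.05,"x": 0,"y": 0,"z": 0,"wx": 0,"wy": 0,"wz": 0},{"jaw": 0.05,"x": 0,"y": 0,"z": 0,"wx": 0,"wy": 0,"wz": 0}]}}

```text
t: 51.9
eef_pos: [0.4364, 0.2655, 0.3386]
orientation: [-0.001, -3.089, 0.553]
force: [0.2, -0.7, -1.1]
finger_gap: 0.0144
gripper_force: 58.8
```

```bash
python3 - <<'E'
from h import *
lay(-.03,-.01,.022)
E
```

```text
gap 0.0144
upright:
turn [-0.354 -0.004 -0.   ] then shift [0.0009 0.     0.0036] |cur [0.4364 0.2655 0.3386]
final
turn [-0.004 -0.004  0.   ] then shift [0.0009 0.0692 0.0607] |cur [0.4364 0.2655 0.3386]
```

Call:
{"fn": "apply_moves", "kwargs": {"increments": [{"jaw": 0.05,"x": 0.001,"y": 0.02,"z": 0,"wx": 0,"wy": 0,"wz": 0},{"jaw": 0.05,"x": 0,"y": 0.02,"z": 0,"wx": 0,"wy": 0,"wz": 0},{"jaw": 0.05,"x": 0,"y": 0.02,"z": 0,"wx": 0,"wy": 0,"wz": 0},{"jaw": 0.05,"x": 0,"y": 0.009,"z": 0,"wx": 0,"wy": 0,"wz": 0},{"jaw": 0.05,"x": 0,"y": 0,"z": 0.02,"wx": 0,"wy": 0,"wz": 0},{"jaw": 0.05,"x": 0,"y": 0,"z": 0.02,"wx": 0,"wy": 0,"wz": 0},{"jaw": 0.05,"x": 0,"y": 0,"z": 0.01,"wx": 0,"wy": 0,"wz": 0},{"jaw": 0.05,"x": 0,"y": 0,"z": 0.005,"wx": 0,"wy": 0,"wz": 0},{"jaw": 0.05,"x": 0,"y": 0,"z": 0.005,"wx": 0,"wy": 0,"wz": 0},{"jaw": 0.05,"x": 0,"y": 0,"z": 0,"wx": 0,"wy": 0,"wz": 0},{"jaw": 0.05,"x": 0,"y": 0,"z": 0,"wx": 0,"wy": 0,"wz": 0}]}}

```text
t: 53.0
eef_pos: [0.4355, 0.3097, 0.2594]
orientation: [-0.0, -3.09, 0.552]
force: [0.5, -0.1, 0.4]
finger_gap: 0.0144
gripper_force: 58.8
```

```bash
python3 - <<'E'
from h import *
lay(-.03,-.01,.022);print(state()["force"])
E
```

```text
gap 0.0144
upright:
turn [-0.354 -0.002 -0.   ] then shift [-0.     -0.0442 -0.0756] |cur [0.4355 0.3097 0.2594]
final
turn [-0.004 -0.002  0.   ] then shift [-0.      0.0005  0.0015] |cur [0.4355 0.3097 0.2594]
[ 0.48300269 -0.11097399  0.36575362]
```

Call:
{"fn": "apply_moves", "kwargs": {"increments": [{"jaw": 0.2,"x": 0,"y": 0,"z": 0,"wx": 0,"wy": 0,"wz": 0},{"jaw": 0.25,"x": 0,"y": 0,"z": 0,"wx": 0,"wy": 0,"wz": 0},{"jaw": 0.3,"x": 0,"y": 0,"z": 0,"wx": 0,"wy": 0,"wz": 0},{"jaw": 0.35,"x": 0,"y": 0,"z": 0,"wx": 0,"wy": 0,"wz": 0},{"jaw": 0.4,"x": 0,"y": 0,"z": 0,"wx": 0,"wy": 0,"wz": 0},{"jaw": 0.45,"x": 0,"y": 0,"z": -0.005,"wx": 0,"wy": 0,"wz": 0},{"jaw": 0.45,"x": 0,"y": 0,"z": -0.02,"wx": 0,"wy": 0,"wz": 0},{"jaw": 0.45,"x": 0,"y": 0,"z": -0.03,"wx": 0,"wy": 0,"wz": 0},{"jaw": 0.45,"x": 0,"y": 0,"z": -0.03,"wx": 0,"wy": 0,"wz": 0},{"jaw": 0.45,"x": 0,"y": 0,"z": -0.03,"wx": 0,"wy": 0,"wz": 0},{"jaw": 0.5,"x": 0,"y": 0,"z": 0,"wx": -0.117,"wy": 0,"wz": 0},{"jaw": 0.5,"x": 0,"y": 0,"z": 0,"wx": -0.117,"wy": 0,"wz": 0},{"jaw": 0.5,"x": 0,"y": 0,"z": 0,"wx": -0.119,"wy": 0,"wz": 0},{"jaw": 0.5,"x": 0,"y": 0,"z": 0,"wx": 0,"wy": 0,"wz": 0.14},{"jaw": 0.5,"x": 0,"y": 0,"z": 0,"wx": 0,"wy": 0,"wz": 0.14},{"jaw": 0.5,"x": 0,"y": 0,"z": 0,"wx": 0,"wy": 0,"wz": 0.14},{"jaw": 0.5,"x": 0,"y": 0,"z": 0,"wx": 0,"wy": 0,"wz": 0.14},{"jaw": 0.5,"x": 0,"y": 0,"z": 0,"wx": 0,"wy": 0,"wz": 0.14}]}}

```text
t: 54.8
eef_pos: [0.4355, 0.3491, 0.3671]
orientation: [-1.086, -2.946, 0.004]
force: [-1.0, 0.1, -0.1]
finger_gap: 0.0427
gripper_force: 0.0
```

Call:
{"fn": "apply_moves", "kwargs": {"increments": [{"jaw": 0.5,"x": 0,"y": 0,"z": 0,"wx": 0,"wy": 0,"wz": 0.14},{"jaw": 0.5,"x": 0,"y": 0,"z": 0,"wx": 0,"wy": 0,"wz": 0.14},{"jaw": 0.5,"x": 0,"y": 0,"z": 0,"wx": 0,"wy": 0,"wz": 0.14},{"jaw": 0.5,"x": 0,"y": 0,"z": 0,"wx": 0,"wy": 0,"wz": 0.14},{"jaw": 0.5,"x": 0,"y": 0,"z": 0,"wx": 0,"wy": 0,"wz": 0.145},{"jaw": 0.5,"x": 0,"y": 0,"z": 0,"wx": 0,"wy": 0,"wz": 0},{"jaw": 0.5,"x": 0,"y": 0,"z": 0,"wx": 0,"wy": 0,"wz": 0}]}}

```text
t: 55.5
eef_pos: [0.4355, 0.3493, 0.367]
orientation: [-2.026, -2.4, 0.005]
force: [0.6, -0.7, -0.7]
finger_gap: 0.0429
gripper_force: 0.0
```

```bash
python3 - <<'E'
from h import *
bowl();lumps();go(stick(-1,.25),.165)
E
```

```text
bowl score 35 92 [0.4643 0.2653 0.137 ] off [-0.007   0.0023]
198 ...............................................................................................
200 ...............................................................................................
202 ...............................................................................................
204 ...............................................................................................
206 ...............................................................................................
208 ...............................................................................................
210 ...............................................................................................
212 ..............................................++++++++++++++#####..............................
214 ............................................+++###################+............................
216 .....................................+++++++++####################+............................
218 ........++++++++++++++++++++++++++
[... 1054 characters left out ...]
.......
240 ...............................................................................................
242 ...............................................................................................
244 ...............................................................................................
246 ...............................................................................................
248 ...............................................................................................
250 ...............................................................................................
turn [-0.003  0.001  0.002] then shift [-0.6807 -0.0223  0.1169] |cur [0.4356 0.3492 0.3669]
```

Three lumps lie side by side (rows 215, 225 and 234). Next stick, k=−1.

Call:
{"fn": "apply_moves", "kwargs": {"increments": [{"jaw": 0.5,"x": -0.0425,"y": 0.005,"z": 0,"wx": 0,"wy": 0,"wz": 0},{"jaw": 0.5,"x": -0.0425,"y": 0.005,"z": 0,"wx": 0,"wy": 0,"wz": 0},{"jaw": 0.5,"x": -0.0425,"y": 0.005,"z": 0,"wx": 0,"wy": 0,"wz": 0},{"jaw": 0.5,"x": -0.0425,"y": 0.005,"z": 0,"wx": 0,"wy": 0,"wz": 0},{"jaw": 0.5,"x": -0.0425,"y": 0,"z": 0,"wx": 0,"wy": 0,"wz": 0},{"jaw": 0.5,"x": -0.0425,"y": 0,"z": 0,"wx": 0,"wy": 0,"wz": 0},{"jaw": 0.5,"x": -0.0425,"y": 0,"z": 0,"wx": 0,"wy": 0,"wz": 0},{"jaw": 0.5,"x": -0.0425,"y": 0,"z": 0,"wx": 0,"wy": 0,"wz": 0},{"jaw": 0.5,"x": -0.0425,"y": 0,"z": 0,"wx": 0,"wy": 0,"wz": 0},{"jaw": 0.5,"x": -0.0425,"y": 0,"z": 0.02,"wx": 0,"wy": 0,"wz": 0},{"jaw": 0.5,"x": -0.0425,"y": -0.007,"z": 0.02,"wx": 0,"wy": 0,"wz": 0},{"jaw": 0.5,"x": -0.0425,"y": -0.007,"z": 0.02,"wx": 0,"wy": 0,"wz": 0},{"jaw": 0.5,"x": -0.0425,"y": -0.007,"z": 0.02,"wx": 0,"wy": 0,"wz": 0},{"jaw": 0.5,"x": -0.0425,"y": -0.007,"z": 0.02,"wx": 0,"wy": 0,"wz": 0},{"jaw": 0.5,"x": -0.0425,"y": -0.007,"z": 0.017,"wx": 0,"wy": 0,"wz": 0},{"jaw": 0.5,"x": -0.0425,"y": -0.0075,"z": 0,"wx": 0,"wy": 0,"wz": 0},{"jaw": 0.5,"x": 0,"y": 0,"z": 0,"wx": 0,"wy": 0,"wz": 0},{"jaw": 0.5,"x": 0,"y": 0,"z": 0,"wx": 0,"wy": 0,"wz": 0},{"jaw": 0.5,"x": 0,"y": 0,"z": 0,"wx": 0,"wy": 0,"wz": 0},{"jaw": 0.5,"x": 0,"y": 0,"z": 0,"wx": 0,"wy": 0,"wz": 0}]}}

```text
t: 57.6
eef_pos: [0.5257, -0.3236, 0.2509]
orientation: [-2.026, -2.399, 0.003]
force: [-0.0, -0.4, 0.1]
finger_gap: 0.0424
gripper_force: 0.0
```

```bash
python3 - <<'E'
from h import *
go(stick(-1,.175),.165)
E
```

```text
turn [-0.002  0.     0.003] then shift [-0.0023 -0.0006  0.0759] |cur [ 0.5257 -0.3236  0.2509]
```

Call:
{"fn": "apply_moves", "kwargs": {"increments": [{"jaw": 0.5,"x": -0.0025,"y": 0,"z": 0.025,"wx": 0,"wy": 0,"wz": 0},{"jaw": 0.5,"x": 0,"y": 0,"z": 0.03,"wx": 0,"wy": 0,"wz": 0},{"jaw": 0.5,"x": 0,"y": 0,"z": 0.021,"wx": 0,"wy": 0,"wz": 0},{"jaw": 0.5,"x": 0,"y": 0,"z": 0,"wx": 0,"wy": 0,"wz": 0},{"jaw": 0.3,"x": 0,"y": 0,"z": 0,"wx": 0,"wy": 0,"wz": 0},{"jaw": 0.05,"x": 0,"y": 0,"z": 0,"wx": 0,"wy": 0,"wz": 0},{"jaw": 0.05,"x": 0,"y": 0,"z": 0,"wx": 0,"wy": 0,"wz": 0},{"jaw": 0.05,"x": 0,"y": 0,"z": 0,"wx": 0,"wy": 0,"wz": 0},{"jaw": 0.05,"x": 0,"y": 0,"z": 0,"wx": 0,"wy": 0,"wz": 0},{"jaw": 0.05,"x": 0,"y": 0,"z": -0.015,"wx": 0,"wy": 0,"wz": 0},{"jaw": 0.05,"x": 0,"y": 0,"z": -0.03,"wx": 0,"wy": 0,"wz": 0},{"jaw": 0.05,"x": 0,"y": 0,"z": -0.03,"wx": 0,"wy": 0,"wz": 0},{"jaw": 0.05,"x": 0,"y": 0,"z": -0.03,"wx": 0,"wy": 0,"wz": 0},{"jaw": 0.05,"x": 0,"y": 0,"z": -0.03,"wx": 0,"wy": 0,"wz": 0},{"jaw": 0.05,"x": 0,"y": 0,"z": -0.03,"wx": 0,"wy": 0,"wz": 0},{"jaw": 0.05,"x": 0,"y": 0,"z": -0.01,"wx": 0,"wy": 0,"wz": 0},{"jaw": 0.05,"x": 0,"y": 0,"z": 0,"wx": 0,"wy": 0,"wz": 0}]}}

```text
t: 59.3
eef_pos: [0.5256, -0.3282, 0.3506]
orientation: [2.03, 2.396, -0.005]
force: [-0.1, -0.2, 0.5]
finger_gap: 0.0148
gripper_force: 58.7
```

Call:
{"fn": "apply_moves", "kwargs": {"increments": [{"jaw": 0.05,"x": 0,"y": 0,"z": 0,"wx": 0,"wy": 0,"wz": -0.14},{"jaw": 0.05,"x": 0,"y": 0,"z": 0,"wx": 0,"wy": 0,"wz": -0.14},{"jaw": 0.05,"x": 0,"y": 0,"z": 0,"wx": 0,"wy": 0,"wz": -0.14},{"jaw": 0.05,"x": 0,"y": 0,"z": 0,"wx": 0,"wy": 0,"wz": -0.14},{"jaw": 0.05,"x": 0,"y": 0,"z": 0,"wx": 0,"wy": 0,"wz": -0.14},{"jaw": 0.05,"x": 0,"y": 0,"z": 0,"wx": 0,"wy": 0,"wz": -0.14},{"jaw": 0.05,"x": 0,"y": 0,"z": 0,"wx": 0,"wy": 0,"wz": -0.14},{"jaw": 0.05,"x": 0,"y": 0,"z": 0,"wx": 0,"wy": 0,"wz": -0.14},{"jaw": 0.05,"x": 0,"y": 0,"z": 0,"wx": 0,"wy": 0,"wz": -0.14},{"jaw": 0.05,"x": 0,"y": 0,"z": 0,"wx": 0,"wy": 0,"wz": -0.145},{"jaw": 0.05,"x": 0,"y": 0,"z": 0,"wx": 0,"wy": 0,"wz": 0},{"jaw": 0.05,"x": 0,"y": 0,"z": 0,"wx": 0,"wy": 0,"wz": 0}]}}

```text
t: 60.5
eef_pos: [0.5249, -0.3276, 0.3478]
orientation: [-0.006, -3.135, -0.0]
force: [-0.7, 0.4, 0.2]
finger_gap: 0.0143
gripper_force: 58.6
```

```bash
python3 - <<'E'
from h import *
bowl();lay(.012,-.028,.042,.5)
E
```

```text
bowl score 43 92 [0.465  0.2661 0.137 ] off [-0.0063  0.0031]
gap 0.0144
upright:
turn [-0.    -0.005 -0.003] then shift [0.0476 0.5931 0.0132] |cur [ 0.5251 -0.3276  0.3482]
final
turn [ 0.5   -0.006 -0.002] then shift [ 0.0476  0.5999 -0.2385] |cur [ 0.5251 -0.3276  0.3482]
```

Call:
{"fn": "apply_moves", "kwargs": {"increments": [{"jaw": 0.05,"x": 0,"y": 0.03,"z": 0,"wx": 0,"wy": 0,"wz": 0},{"jaw": 0.05,"x": 0,"y": 0.044,"z": 0,"wx": 0,"wy": 0,"wz": 0},{"jaw": 0.05,"x": 0,"y": 0.044,"z": 0,"wx": 0,"wy": 0,"wz": 0},{"jaw": 0.05,"x": 0,"y": 0.044,"z": 0,"wx": 0,"wy": 0,"wz": 0},{"jaw": 0.05,"x": 0.005,"y": 0.044,"z": 0,"wx": 0,"wy": 0,"wz": 0},{"jaw": 0.05,"x": 0.005,"y": 0.044,"z": 0,"wx": 0,"wy": 0,"wz": 0},{"jaw": 0.05,"x": 0.005,"y": 0.044,"z": 0,"wx": 0,"wy": 0,"wz": 0},{"jaw": 0.05,"x": 0.005,"y": 0.044,"z": 0,"wx": 0,"wy": 0,"wz": 0},{"jaw": 0.05,"x": 0.005,"y": 0.044,"z": 0,"wx": 0,"wy": 0,"wz": 0},{"jaw": 0.05,"x": 0.005,"y": 0.044,"z": 0,"wx": 0,"wy": 0,"wz": 0},{"jaw": 0.05,"x": 0.005,"y": 0.044,"z": 0,"wx": 0,"wy": 0,"wz": 0},{"jaw": 0.05,"x": 0.005,"y": 0.044,"z": 0,"wx": 0,"wy": 0,"wz": 0},{"jaw": 0.05,"x": 0.005,"y": 0.044,"z": 0,"wx": 0,"wy": 0,"wz": 0},{"jaw": 0.05,"x": 0.0025,"y": 0.035,"z": 0,"wx": 0,"wy": 0,"wz": 0},{"jaw": 0.05,"x": 0,"y": 0,"z": 0,"wx": 0.1,"wy": 0,"wz": 0},{"jaw": 0.05,"x": 0,"y": 0,"z": 0,"wx": 0.1,"wy": 0,"wz": 0},{"jaw": 0.05,"x": 0,"y": 0,"z": 0,"wx": 0.1,"wy": 0,"wz": 0},{"jaw": 0.05,"x": 0,"y": 0,"z": 0,"wx": 0.1,"wy": 0,"wz": 0},{"jaw": 0.05,"x": 0,"y": 0,"z": 0,"wx": 0.1,"wy": 0,"wz": 0},{"jaw": 0.05,"x": 0,"y": 0,"z": 0,"wx": 0,"wy": 0,"wz": 0}]}}

```text
t: 62.55
eef_pos: [0.4769, 0.2684, 0.3461]
orientation: [0.008, -3.037, 0.779]
force: [-0.8, 0.0, -1.7]
finger_gap: 0.0143
gripper_force: 58.8
```

Call:
{"fn": "apply_moves", "kwargs": {"increments": [{"jaw": 0.05,"x": 0,"y": 0,"z": 0,"wx": 0,"wy": 0,"wz": 0},{"jaw": 0.05,"x": 0,"y": 0,"z": 0,"wx": 0,"wy": 0,"wz": 0}]}}

```text
t: 62.75
eef_pos: [0.479, 0.2641, 0.3493]
orientation: [-0.004, -3.041, 0.777]
force: [-0.5, -0.6, -0.5]
finger_gap: 0.0141
gripper_force: 58.8
```

```bash
python3 - <<'E'
from h import *
print(state()["force"]);lay(.012,-.028,.042,.5)
E
```

```text
[-0.48167862 -0.62625759 -0.49315194]
gap 0.0141
upright:
turn [-0.501 -0.002 -0.003] then shift [0.0015 0.0014 0.0143] |cur [0.479  0.2641 0.3493]
final
turn [-0.001 -0.003 -0.002] then shift [0.0015 0.0812 0.0462] |cur [0.479  0.2641 0.3493]
```

Call:
{"fn": "apply_moves", "kwargs": {"increments": [{"jaw": 0.05,"x": 0.0015,"y": 0.02,"z": 0,"wx": 0,"wy": 0,"wz": 0},{"jaw": 0.05,"x": 0,"y": 0.02,"z": 0,"wx": 0,"wy": 0,"wz": 0},{"jaw": 0.05,"x": 0,"y": 0.02,"z": 0,"wx": 0,"wy": 0,"wz": 0},{"jaw": 0.05,"x": 0,"y": 0.021,"z": 0,"wx": 0,"wy": 0,"wz": 0},{"jaw": 0.05,"x": 0,"y": 0,"z": 0.015,"wx": 0,"wy": 0,"wz": 0},{"jaw": 0.05,"x": 0,"y": 0,"z": 0.015,"wx": 0,"wy": 0,"wz": 0},{"jaw": 0.05,"x": 0,"y": 0,"z": 0.01,"wx": 0,"wy": 0,"wz": 0},{"jaw": 0.05,"x": 0,"y": 0,"z": 0.006,"wx": 0,"wy": 0,"wz": 0},{"jaw": 0.05,"x": 0,"y": 0,"z": 0,"wx": 0,"wy": 0,"wz": 0},{"jaw": 0.05,"x": 0,"y": 0,"z": 0,"wx": 0,"wy": 0,"wz": 0},{"jaw": 0.05,"x": 0,"y": 0,"z": 0,"wx": 0,"wy": 0,"wz": 0}]}}

```text
t: 63.85
eef_pos: [0.4769, 0.3148, 0.2701]
orientation: [0.0, -3.042, 0.777]
force: [0.1, 1.3, -1.0]
finger_gap: 0.0143
gripper_force: 58.8
```

```bash
python3 - <<'E'
from h import *
print(state()["force"]);lay(.012,-.028,.042,.5)
# is the stick touching? show scene crop silently via amber profile
s=grab_frame("scene");cv2.imwrite("pics/m.png",cv2.resize(s[60:190,250:390],None,fx=4,fy=4,interpolation=cv2.INTER_CUBIC))
E
```

```text
[ 0.06768795  1.28445288 -0.96100438]
gap 0.0143
upright:
turn [-0.5   -0.002  0.   ] then shift [-0.0006 -0.0493 -0.0649] |cur [0.4769 0.3148 0.2701]
final
turn [-0.    -0.002  0.001] then shift [-0.0006 -0.0013  0.0009] |cur [0.4769 0.3148 0.2701]
```

Call:
{"fn": "apply_moves", "kwargs": {"increments": [{"jaw": 0.05,"x": 0,"y": 0,"z": 0.003,"wx": 0,"wy": 0,"wz": 0},{"jaw": 0.05,"x": 0,"y": 0,"z": 0,"wx": 0,"wy": 0,"wz": 0},{"jaw": 0.2,"x": 0,"y": 0,"z": 0,"wx": 0,"wy": 0,"wz": 0},{"jaw": 0.25,"x": 0,"y": 0,"z": 0,"wx": 0,"wy": 0,"wz": 0},{"jaw": 0.3,"x": 0,"y": 0,"z": 0,"wx": 0,"wy": 0,"wz": 0},{"jaw": 0.35,"x": 0,"y": 0,"z": 0,"wx": 0,"wy": 0,"wz": 0},{"jaw": 0.4,"x": 0,"y": 0,"z": 0,"wx": 0,"wy": 0,"wz": 0},{"jaw": 0.45,"x": 0,"y": 0,"z": -0.005,"wx": 0,"wy": 0,"wz": 0},{"jaw": 0.45,"x": 0,"y": 0,"z": -0.02,"wx": 0,"wy": 0,"wz": 0},{"jaw": 0.45,"x": 0,"y": 0,"z": -0.03,"wx": 0,"wy": 0,"wz": 0},{"jaw": 0.45,"x": 0,"y": 0,"z": -0.03,"wx": 0,"wy": 0,"wz": 0},{"jaw": 0.45,"x": 0,"y": 0,"z": -0.03,"wx": 0,"wy": 0,"wz": 0},{"jaw": 0.5,"x": 0,"y": 0,"z": 0,"wx": -0.125,"wy": 0,"wz": 0},{"jaw": 0.5,"x": 0,"y": 0,"z": 0,"wx": -0.125,"wy": 0,"wz": 0},{"jaw": 0.5,"x": 0,"y": 0,"z": 0,"wx": -0.125,"wy": 0,"wz": 0},{"jaw": 0.5,"x": 0,"y": 0,"z": 0,"wx": -0.125,"wy": 0,"wz": 0},{"jaw": 0.5,"x": 0,"y": 0,"z": 0,"wx": 0,"wy": 0,"wz": 0.14},{"jaw": 0.5,"x": 0,"y": 0,"z": 0,"wx": 0,"wy": 0,"wz": 0.14},{"jaw": 0.5,"x": 0,"y": 0,"z": 0,"wx": 0,"wy": 0,"wz": 0.14}]}}

```text
t: 65.8
eef_pos: [0.4772, 0.3675, 0.3683]
orientation: [-0.665, -3.068, 0.003]
force: [-0.9, 0.1, 0.2]
finger_gap: 0.0423
gripper_force: 0.0
```

Call:
{"fn": "apply_moves", "kwargs": {"increments": [{"jaw": 0.5,"x": 0,"y": 0,"z": 0,"wx": 0,"wy": 0,"wz": 0.14},{"jaw": 0.5,"x": 0,"y": 0,"z": 0,"wx": 0,"wy": 0,"wz": 0.14},{"jaw": 0.5,"x": 0,"y": 0,"z": 0,"wx": 0,"wy": 0,"wz": 0.14},{"jaw": 0.5,"x": 0,"y": 0,"z": 0,"wx": 0,"wy": 0,"wz": 0.14},{"jaw": 0.5,"x": 0,"y": 0,"z": 0,"wx": 0,"wy": 0,"wz": 0.14},{"jaw": 0.5,"x": 0,"y": 0,"z": 0,"wx": 0,"wy": 0,"wz": 0.14},{"jaw": 0.5,"x": 0,"y": 0,"z": 0,"wx": 0,"wy": 0,"wz": 0.145},{"jaw": 0.5,"x": 0,"y": 0,"z": 0,"wx": 0,"wy": 0,"wz": 0},{"jaw": 0.5,"x": 0,"y": 0,"z": 0,"wx": 0,"wy": 0,"wz": 0}]}}

```text
t: 66.7
eef_pos: [0.477, 0.3682, 0.3679]
orientation: [-2.026, -2.4, 0.005]
force: [0.1, 0.5, 0.6]
finger_gap: 0.0428
gripper_force: 0.0
```

```bash
python3 - <<'E'
from h import *
bowl();lumps();go(stick(-2,.25),.165)
E
```

```text
bowl score 33 90 [0.4635 0.2696 0.137 ] off [-0.0078  0.0066]
198 ...............................................................................................
200 ...............................................................................................
202 ...............................................................................................
204 ...............................................................................................
206 ...............................................................................................
208 ...............................................................................................
210 ...............................................................++..............................
212 ...............................................++#++++++++++######+............................
214 .............................................++####################+...........................
216 .....................................+++++++++#######################++++......................
218 .........+++++++++++++++++++++++++
[... 1054 characters left out ...]
.......
240 ...............................................................................................
242 ...............................................................................................
244 ...............................................................................................
246 ...............................................................................................
248 ...............................................................................................
250 ...............................................................................................
turn [-0.003  0.001  0.002] then shift [-0.7305 -0.0663  0.1178] |cur [0.4771 0.368  0.3678]
```

Stick 4 sits in the groove on top (row 219). Last stick next.

Call:
{"fn": "apply_moves", "kwargs": {"increments": [{"jaw": 0.5,"x": -0.043,"y": 0,"z": 0,"wx": 0,"wy": 0,"wz": 0},{"jaw": 0.5,"x": -0.043,"y": 0,"z": 0,"wx": 0,"wy": 0,"wz": 0},{"jaw": 0.5,"x": -0.043,"y": 0,"z": 0,"wx": 0,"wy": 0,"wz": 0},{"jaw": 0.5,"x": -0.043,"y": 0,"z": 0,"wx": 0,"wy": 0,"wz": 0},{"jaw": 0.5,"x": -0.043,"y": 0,"z": 0,"wx": 0,"wy": 0,"wz": 0},{"jaw": 0.5,"x": -0.043,"y": 0,"z": 0,"wx": 0,"wy": 0,"wz": 0},{"jaw": 0.5,"x": -0.043,"y": 0,"z": 0,"wx": 0,"wy": 0,"wz": 0},{"jaw": 0.5,"x": -0.043,"y": 0,"z": 0,"wx": 0,"wy": 0,"wz": 0},{"jaw": 0.5,"x": -0.043,"y": 0,"z": 0,"wx": 0,"wy": 0,"wz": 0},{"jaw": 0.5,"x": -0.043,"y": 0,"z": 0,"wx": 0,"wy": 0,"wz": 0},{"jaw": 0.5,"x": -0.043,"y": -0.01,"z": 0.02,"wx": 0,"wy": 0,"wz": 0},{"jaw": 0.5,"x": -0.043,"y": -0.01,"z": 0.02,"wx": 0,"wy": 0,"wz": 0},{"jaw": 0.5,"x": -0.043,"y": -0.01,"z": 0.02,"wx": 0,"wy": 0,"wz": 0},{"jaw": 0.5,"x": -0.043,"y": -0.01,"z": 0.02,"wx": 0,"wy": 0,"wz": 0},{"jaw": 0.5,"x": -0.043,"y": -0.01,"z": 0.02,"wx": 0,"wy": 0,"wz": 0},{"jaw": 0.5,"x": -0.043,"y": -0.01,"z": 0.018,"wx": 0,"wy": 0,"wz": 0},{"jaw": 0.5,"x": -0.0425,"y": -0.006,"z": 0,"wx": 0,"wy": 0,"wz": 0},{"jaw": 0.5,"x": 0,"y": 0,"z": 0,"wx": 0,"wy": 0,"wz": 0},{"jaw": 0.5,"x": 0,"y": 0,"z": 0,"wx": 0,"wy": 0,"wz": 0},{"jaw": 0.5,"x": 0,"y": 0,"z": 0,"wx": 0,"wy": 0,"wz": 0}]}}

```text
t: 68.8
eef_pos: [0.5324, -0.3621, 0.2508]
orientation: [-2.027, -2.398, 0.003]
force: [0.0, 0.1, -0.4]
finger_gap: 0.0424
gripper_force: 0.0
```

Call:
{"fn": "apply_moves", "kwargs": {"increments": [{"jaw": 0.5,"x": 0,"y": 0,"z": 0,"wx": 0,"wy": 0,"wz": 0}]}}

```text
t: 68.9
eef_pos: [0.5326, -0.3616, 0.2511]
orientation: [-2.026, -2.399, 0.003]
force: [0.5, 0.4, -0.7]
finger_gap: 0.0429
gripper_force: 0.0
```

```bash
python3 - <<'E'
from h import *
go(stick(-2,.175),.165)
E
```

```text
turn [-0.002  0.     0.003] then shift [-0.0016 -0.0012  0.0761] |cur [ 0.5326 -0.3616  0.2511]
```

Call:
{"fn": "apply_moves", "kwargs": {"increments": [{"jaw": 0.5,"x": -0.0015,"y": -0.001,"z": 0.025,"wx": 0,"wy": 0,"wz": 0},{"jaw": 0.5,"x": 0,"y": 0,"z": 0.03,"wx": 0,"wy": 0,"wz": 0},{"jaw": 0.5,"x": 0,"y": 0,"z": 0.021,"wx": 0,"wy": 0,"wz": 0},{"jaw": 0.5,"x": 0,"y": 0,"z": 0,"wx": 0,"wy": 0,"wz": 0},{"jaw": 0.3,"x": 0,"y": 0,"z": 0,"wx": 0,"wy": 0,"wz": 0},{"jaw": 0.05,"x": 0,"y": 0,"z": 0,"wx": 0,"wy": 0,"wz": 0},{"jaw": 0.05,"x": 0,"y": 0,"z": 0,"wx": 0,"wy": 0,"wz": 0},{"jaw": 0.05,"x": 0,"y": 0,"z": 0,"wx": 0,"wy": 0,"wz": 0},{"jaw": 0.05,"x": 0,"y": 0,"z": 0,"wx": 0,"wy": 0,"wz": 0},{"jaw": 0.05,"x": 0,"y": 0,"z": -0.015,"wx": 0,"wy": 0,"wz": 0},{"jaw": 0.05,"x": 0,"y": 0,"z": -0.03,"wx": 0,"wy": 0,"wz": 0},{"jaw": 0.05,"x": 0,"y": 0,"z": -0.03,"wx": 0,"wy": 0,"wz": 0},{"jaw": 0.05,"x": 0,"y": 0,"z": -0.03,"wx": 0,"wy": 0,"wz": 0},{"jaw": 0.05,"x": 0,"y": 0,"z": -0.03,"wx": 0,"wy": 0,"wz": 0},{"jaw": 0.05,"x": 0,"y": 0,"z": -0.03,"wx": 0,"wy": 0,"wz": 0},{"jaw": 0.05,"x": 0,"y": 0,"z": -0.01,"wx": 0,"wy": 0,"wz": 0},{"jaw": 0.05,"x": 0,"y": 0,"z": 0,"wx": 0,"wy": 0,"wz": 0}]}}

```text
t: 70.6
eef_pos: [0.5315, -0.3655, 0.351]
orientation: [2.03, 2.396, -0.005]
force: [0.2, -0.7, -1.0]
finger_gap: 0.0147
gripper_force: 58.7
```

Call:
{"fn": "apply_moves", "kwargs": {"increments": [{"jaw": 0.05,"x": 0,"y": 0,"z": 0,"wx": 0,"wy": 0,"wz": -0.14},{"jaw": 0.05,"x": 0,"y": 0,"z": 0,"wx": 0,"wy": 0,"wz": -0.14},{"jaw": 0.05,"x": 0,"y": 0,"z": 0,"wx": 0,"wy": 0,"wz": -0.14},{"jaw": 0.05,"x": 0,"y": 0,"z": 0,"wx": 0,"wy": 0,"wz": -0.14},{"jaw": 0.05,"x": 0,"y": 0,"z": 0,"wx": 0,"wy": 0,"wz": -0.14},{"jaw": 0.05,"x": 0,"y": 0,"z": 0,"wx": 0,"wy": 0,"wz": -0.14},{"jaw": 0.05,"x": 0,"y": 0,"z": 0,"wx": 0,"wy": 0,"wz": -0.14},{"jaw": 0.05,"x": 0,"y": 0,"z": 0,"wx": 0,"wy": 0,"wz": -0.14},{"jaw": 0.05,"x": 0,"y": 0,"z": 0,"wx": 0,"wy": 0,"wz": -0.14},{"jaw": 0.05,"x": 0,"y": 0,"z": 0,"wx": 0,"wy": 0,"wz": -0.145},{"jaw": 0.05,"x": 0,"y": 0,"z": 0,"wx": 0,"wy": 0,"wz": 0},{"jaw": 0.05,"x": 0,"y": 0,"z": 0,"wx": 0,"wy": 0,"wz": 0}]}}

```text
t: 71.8
eef_pos: [0.5307, -0.3649, 0.3479]
orientation: [-0.006, -3.136, -0.0]
force: [0.5, -0.0, -0.2]
finger_gap: 0.0143
gripper_force: 58.6
```

```bash
python3 - <<'E'
from h import *
bowl();lay(-.015,-.028,.040,.5)
E
```

```text
bowl score 41 92 [0.465  0.2661 0.137 ] off [-0.0063  0.0031]
gap 0.0143
upright:
turn [-0.    -0.005 -0.003] then shift [0.0803 0.6304 0.0133] |cur [ 0.5308 -0.3649  0.3483]
final
turn [ 0.5   -0.006 -0.002] then shift [ 0.0803  0.6337 -0.2545] |cur [ 0.5308 -0.3649  0.3483]
```

Call:
{"fn": "apply_moves", "kwargs": {"increments": [{"jaw": 0.05,"x": 0,"y": 0.035,"z": 0,"wx": 0,"wy": 0,"wz": 0},{"jaw": 0.05,"x": 0,"y": 0.0445,"z": 0,"wx": 0,"wy": 0,"wz": 0},{"jaw": 0.05,"x": 0,"y": 0.0445,"z": 0,"wx": 0,"wy": 0,"wz": 0},{"jaw": 0.05,"x": 0,"y": 0.0445,"z": 0,"wx": 0,"wy": 0,"wz": 0},{"jaw": 0.05,"x": 0,"y": 0.0445,"z": 0,"wx": 0,"wy": 0,"wz": 0},{"jaw": 0.05,"x": 0.008,"y": 0.0445,"z": 0,"wx": 0,"wy": 0,"wz": 0},{"jaw": 0.05,"x": 0.008,"y": 0.0445,"z": 0,"wx": 0,"wy": 0,"wz": 0},{"jaw": 0.05,"x": 0.008,"y": 0.0445,"z": 0,"wx": 0,"wy": 0,"wz": 0},{"jaw": 0.05,"x": 0.008,"y": 0.0445,"z": 0,"wx": 0,"wy": 0,"wz": 0},{"jaw": 0.05,"x": 0.008,"y": 0.0445,"z": 0,"wx": 0,"wy": 0,"wz": 0},{"jaw": 0.05,"x": 0.008,"y": 0.0445,"z": 0,"wx": 0,"wy": 0,"wz": 0},{"jaw": 0.05,"x": 0.008,"y": 0.0445,"z": 0,"wx": 0,"wy": 0,"wz": 0},{"jaw": 0.05,"x": 0.008,"y": 0.0445,"z": 0,"wx": 0,"wy": 0,"wz": 0},{"jaw": 0.05,"x": 0.008,"y": 0.0445,"z": 0,"wx": 0,"wy": 0,"wz": 0},{"jaw": 0.05,"x": 0.008,"y": 0.017,"z": 0,"wx": 0,"wy": 0,"wz": 0},{"jaw": 0.05,"x": 0,"y": 0,"z": 0,"wx": 0.1,"wy": 0,"wz": 0},{"jaw": 0.05,"x": 0,"y": 0,"z": 0,"wx": 0.1,"wy": 0,"wz": 0},{"jaw": 0.05,"x": 0,"y": 0,"z": 0,"wx": 0.1,"wy": 0,"wz": 0},{"jaw": 0.05,"x": 0,"y": 0,"z": 0,"wx": 0.1,"wy": 0,"wz": 0},{"jaw": 0.05,"x": 0,"y": 0,"z": 0,"wx": 0.1,"wy": 0,"wz": 0}]}}

```text
t: 73.85
eef_pos: [0.4516, 0.2659, 0.349]
orientation: [-0.003, -3.04, 0.784]
force: [-0.8, -1.1, -1.3]
finger_gap: 0.0149
gripper_force: 58.7
```

Call:
{"fn": "apply_moves", "kwargs": {"increments": [{"jaw": 0.05,"x": 0,"y": 0,"z": 0,"wx": 0,"wy": 0,"wz": 0},{"jaw": 0.05,"x": 0,"y": 0,"z": 0,"wx": 0,"wy": 0,"wz": 0},{"jaw": 0.05,"x": 0,"y": 0,"z": 0,"wx": 0,"wy": 0,"wz": 0}]}}

```text
t: 74.15
eef_pos: [0.4521, 0.2645, 0.3494]
orientation: [-0.004, -3.041, 0.777]
force: [0.2, -0.3, -0.4]
finger_gap: 0.0144
gripper_force: 58.8
```

```bash
python3 - <<'E'
from h import *
print(state()["force"]);lay(-.015,-.028,.040,.5)
E
```

```text
[ 0.16587198 -0.2819284  -0.40691796]
gap 0.0144
upright:
turn [-0.501 -0.003 -0.003] then shift [0.0016 0.001  0.0144] |cur [0.4521 0.2645 0.3494]
final
turn [-0.001 -0.003 -0.002] then shift [0.0016 0.0819 0.0482] |cur [0.4521 0.2645 0.3494]
```

Call:
{"fn": "apply_moves", "kwargs": {"increments": [{"jaw": 0.05,"x": 0.0015,"y": 0.02,"z": 0,"wx": 0,"wy": 0,"wz": 0},{"jaw": 0.05,"x": 0,"y": 0.02,"z": 0,"wx": 0,"wy": 0,"wz": 0},{"jaw": 0.05,"x": 0,"y": 0.02,"z": 0,"wx": 0,"wy": 0,"wz": 0},{"jaw": 0.05,"x": 0,"y": 0.021,"z": 0,"wx": 0,"wy": 0,"wz": 0},{"jaw": 0.05,"x": 0,"y": 0,"z": 0.015,"wx": 0,"wy": 0,"wz": 0},{"jaw": 0.05,"x": 0,"y": 0,"z": 0.015,"wx": 0,"wy": 0,"wz": 0},{"jaw": 0.05,"x": 0,"y": 0,"z": 0.01,"wx": 0,"wy": 0,"wz": 0},{"jaw": 0.05,"x": 0,"y": 0,"z": 0.008,"wx": 0,"wy": 0,"wz": 0},{"jaw": 0.05,"x": 0,"y": 0,"z": 0,"wx": 0,"wy": 0,"wz": 0},{"jaw": 0.05,"x": 0,"y": 0,"z": 0,"wx": 0,"wy": 0,"wz": 0},{"jaw": 0.05,"x": 0,"y": 0,"z": 0,"wx": 0,"wy": 0,"wz": 0}]}}

```text
t: 75.25
eef_pos: [0.4501, 0.314, 0.2684]
orientation: [0.0, -3.042, 0.777]
force: [-0.1, 1.2, -0.6]
finger_gap: 0.0144
gripper_force: 58.9
```

Call:
{"fn": "apply_moves", "kwargs": {"increments": [{"jaw": 0.05,"x": 0,"y": 0,"z": 0.002,"wx": 0,"wy": 0,"wz": 0},{"jaw": 0.05,"x": 0,"y": 0,"z": 0,"wx": 0,"wy": 0,"wz": 0},{"jaw": 0.2,"x": 0,"y": 0,"z": 0,"wx": 0,"wy": 0,"wz": 0},{"jaw": 0.25,"x": 0,"y": 0,"z": 0,"wx": 0,"wy": 0,"wz": 0},{"jaw": 0.3,"x": 0,"y": 0,"z": 0,"wx": 0,"wy": 0,"wz": 0},{"jaw": 0.35,"x": 0,"y": 0,"z": 0,"wx": 0,"wy": 0,"wz": 0},{"jaw": 0.4,"x": 0,"y": 0,"z": 0,"wx": 0,"wy": 0,"wz": 0},{"jaw": 0.45,"x": 0,"y": 0,"z": -0.005,"wx": 0,"wy": 0,"wz": 0},{"jaw": 0.45,"x": 0,"y": 0,"z": -0.02,"wx": 0,"wy": 0,"wz": 0},{"jaw": 0.45,"x": 0,"y": 0,"z": -0.03,"wx": 0,"wy": 0,"wz": 0},{"jaw": 0.45,"x": 0,"y": 0,"z": -0.03,"wx": 0,"wy": 0,"wz": 0},{"jaw": 0.45,"x": 0,"y": 0,"z": -0.03,"wx": 0,"wy": 0,"wz": 0},{"jaw": 0.5,"x": 0,"y": 0,"z": 0,"wx": -0.125,"wy": 0,"wz": 0},{"jaw": 0.5,"x": 0,"y": 0,"z": 0,"wx": -0.125,"wy": 0,"wz": 0},{"jaw": 0.5,"x": 0,"y": 0,"z": 0,"wx": -0.125,"wy": 0,"wz": 0},{"jaw": 0.5,"x": 0,"y": 0,"z": 0,"wx": -0.125,"wy": 0,"wz": 0},{"jaw": 0.5,"x": 0,"y": 0,"z": 0,"wx": 0,"wy": 0,"wz": 0.14},{"jaw": 0.5,"x": 0,"y": 0,"z": 0,"wx": 0,"wy": 0,"wz": 0.14},{"jaw": 0.5,"x": 0,"y": 0,"z": 0,"wx": 0,"wy": 0,"wz": 0.14}]}}

```text
t: 77.15
eef_pos: [0.4504, 0.3673, 0.3676]
orientation: [-0.665, -3.068, 0.003]
force: [-0.4, -0.3, 0.3]
finger_gap: 0.0424
gripper_force: 0.0
```

Call:
{"fn": "apply_moves", "kwargs": {"increments": [{"jaw": 0.5,"x": 0,"y": 0,"z": 0,"wx": 0,"wy": 0,"wz": 0.14},{"jaw": 0.5,"x": 0,"y": 0,"z": 0,"wx": 0,"wy": 0,"wz": 0.14},{"jaw": 0.5,"x": 0,"y": 0,"z": 0,"wx": 0,"wy": 0,"wz": 0.14},{"jaw": 0.5,"x": 0,"y": 0,"z": 0,"wx": 0,"wy": 0,"wz": 0.14},{"jaw": 0.5,"x": 0,"y": 0,"z": 0,"wx": 0,"wy": 0,"wz": 0.14},{"jaw": 0.5,"x": 0,"y": 0,"z": 0,"wx": 0,"wy": 0,"wz": 0.14},{"jaw": 0.5,"x": 0,"y": 0,"z": 0,"wx": 0,"wy": 0,"wz": 0.145},{"jaw": 0.5,"x": 0,"y": 0,"z": 0,"wx": 0,"wy": 0,"wz": 0},{"jaw": 0.5,"x": 0,"y": 0,"z": 0,"wx": 0,"wy": 0,"wz": 0}]}}

```text
t: 78.05
eef_pos: [0.4502, 0.3679, 0.3672]
orientation: [-2.026, -2.4, 0.005]
force: [-0.4, 0.6, -0.1]
finger_gap: 0.0428
gripper_force: 0.0
```

```bash
python3 - <<'E'
from h import *
bowl();lumps();go([.43,-.308,.30],.165)
E
```

```text
bowl score 32 90 [0.4649 0.2704 0.137 ] off [-0.0064  0.0074]
198 ...............................................................................................
200 ...............................................................................................
202 ...............................................................................................
204 ...............................................................................................
206 ...............................................................................................
208 ...............................................................................................
210 ...............................................................................................
212 ...............................................+++#+++###+++######+............................
214 .............................................+++###################+...........................
216 ...............++++++...........+....++++++++++########################+.......................
218 .........+++++++++++++++++++++++++
[... 1054 characters left out ...]
.......
240 ...............................................................................................
242 ...............................................................................................
244 ...............................................................................................
246 ...............................................................................................
248 ...............................................................................................
250 ...............................................................................................
turn [-0.003  0.001  0.002] then shift [-0.6633 -0.131   0.0671] |cur [0.4503 0.3678 0.3671]
```

All five lumps are in the bowl. Now back to the bail grip.

Call:
{"fn": "apply_moves", "kwargs": {"increments": [{"jaw": 0.5,"x": -0.0442,"y": 0,"z": 0,"wx": 0,"wy": 0,"wz": 0},{"jaw": 0.5,"x": -0.0442,"y": 0,"z": 0,"wx": 0,"wy": 0,"wz": 0},{"jaw": 0.5,"x": -0.0442,"y": 0,"z": 0,"wx": 0,"wy": 0,"wz": 0},{"jaw": 0.5,"x": -0.0442,"y": 0,"z": 0,"wx": 0,"wy": 0,"wz": 0},{"jaw": 0.5,"x": -0.0442,"y": 0,"z": 0,"wx": 0,"wy": 0,"wz": 0},{"jaw": 0.5,"x": -0.0442,"y": 0,"z": 0,"wx": 0,"wy": 0,"wz": 0},{"jaw": 0.5,"x": -0.0442,"y": 0,"z": 0,"wx": 0,"wy": 0,"wz": 0},{"jaw": 0.5,"x": -0.0442,"y": 0,"z": 0,"wx": 0,"wy": 0,"wz": 0},{"jaw": 0.5,"x": -0.0442,"y": 0,"z": 0,"wx": 0,"wy": 0,"wz": 0},{"jaw": 0.5,"x": -0.0442,"y": 0,"z": 0,"wx": 0,"wy": 0,"wz": 0},{"jaw": 0.5,"x": -0.0442,"y": 0,"z": 0,"wx": 0,"wy": 0,"wz": 0},{"jaw": 0.5,"x": -0.0442,"y": 0,"z": 0,"wx": 0,"wy": 0,"wz": 0},{"jaw": 0.5,"x": -0.0442,"y": 0,"z": 0,"wx": 0,"wy": 0,"wz": 0},{"jaw": 0.5,"x": -0.0442,"y": 0,"z": 0,"wx": 0,"wy": 0,"wz": 0},{"jaw": 0.5,"x": -0.0442,"y": 0,"z": 0,"wx": 0,"wy": 0,"wz": 0},{"jaw": 0.5,"x": 0,"y": -0.043,"z": 0.03,"wx": 0,"wy": 0,"wz": 0},{"jaw": 0.5,"x": 0,"y": -0.043,"z": 0.03,"wx": 0,"wy": 0,"wz": 0},{"jaw": 0.5,"x": 0,"y": -0.043,"z": 0.03,"wx": 0,"wy": 0,"wz": 0},{"jaw": 0.5,"x": 0,"y": -0.043,"z": 0.03,"wx": 0,"wy": 0,"wz": 0}]}}

```text
t: 80.05
eef_pos: [0.3956, -0.3137, 0.253]
orientation: [-2.028, -2.398, 0.005]
force: [0.2, -1.2, 0.3]
finger_gap: 0.0426
gripper_force: 0.0
```

Call:
{"fn": "apply_moves", "kwargs": {"increments": [{"jaw": 0.5,"x": 0,"y": 0,"z": 0,"wx": 0,"wy": 0,"wz": 0},{"jaw": 0.5,"x": 0,"y": 0,"z": 0,"wx": 0,"wy": 0,"wz": 0},{"jaw": 0.5,"x": 0,"y": 0,"z": 0,"wx": 0,"wy": 0,"wz": 0},{"jaw": 0.5,"x": 0,"y": 0,"z": 0,"wx": 0,"wy": 0,"wz": 0}]}}

```text
t: 80.45
eef_pos: [0.3993, -0.3137, 0.2549]
orientation: [2.026, 2.398, -0.004]
force: [0.3, 0.6, 1.4]
finger_gap: 0.043
gripper_force: 0.0
```

```bash
python3 - <<'E'
from h import *
bowl();go([.3885,-.3150,.1185],.165)
# check bail grip in scene picture: dark brown blob
s=grab_frame("scene");h=cv2.cvtColor(s,cv2.COLOR_BGR2HSV);m=((h[...,0]<14)&(h[...,1]>110)&(h[...,2]>40)&(h[...,2]<150)).astype(np.uint8);m[:,:60]=0;m[:150]=0;m[:,220:]=0;m[300:]=0
n,l,st,ce=cv2.connectedComponentsWithStats(m)
for i in range(1,n):
    if st[i,4]>40: print(st[i],ce[i],onz("scene",ce[i],.115))
print(proj("scene",[.3885,-.3150,.115]))
E
```

```text
bowl score 41 92 [0.465  0.2661 0.137 ] off [-0.0063  0.0031]
turn [-0.001  0.003  0.002] then shift [ 0.0004 -0.0106  0.1363] |cur [ 0.399  -0.3136  0.2548]
[103 211  25  18 126] [115.26984127 219.58730159] [ 0.38523548 -0.3104809   0.115     ]
[114.12394699 221.17458416]
```

Call:
{"fn": "apply_moves", "kwargs": {"increments": [{"jaw": 0.5,"x": 0,"y": -0.0105,"z": 0.02,"wx": 0,"wy": 0,"wz": 0},{"jaw": 0.5,"x": 0,"y": 0,"z": 0.03,"wx": 0,"wy": 0,"wz": 0},{"jaw": 0.5,"x": 0,"y": 0,"z": 0.03,"wx": 0,"wy": 0,"wz": 0},{"jaw": 0.5,"x": 0,"y": 0,"z": 0.03,"wx": 0,"wy": 0,"wz": 0},{"jaw": 0.5,"x": 0,"y": 0,"z": 0.026,"wx": 0,"wy": 0,"wz": 0},{"jaw": 0.5,"x": 0,"y": 0,"z": 0,"wx": 0,"wy": 0,"wz": 0},{"jaw": 0.3,"x": 0,"y": 0,"z": 0,"wx": 0,"wy": 0,"wz": 0},{"jaw": 0.05,"x": 0,"y": 0,"z": 0,"wx": 0,"wy": 0,"wz": 0},{"jaw": 0.05,"x": 0,"y": 0,"z": 0,"wx": 0,"wy": 0,"wz": 0},{"jaw": 0.05,"x": 0,"y": 0,"z": 0,"wx": 0,"wy": 0,"wz": 0},{"jaw": 0.05,"x": 0,"y": 0,"z": 0,"wx": 0,"wy": 0,"wz": 0}], "squeeze": 30}}

```text
t: 81.65
eef_pos: [0.3884, -0.316, 0.119]
orientation: [2.027, 2.395, -0.004]
force: [4.6, 0.3, -0.8]
finger_gap: 0.0151
gripper_force: 29.4
```

```bash
python3 - <<'E'
from h import *
print(state()["force"],state()["finger_gap"]);go([.5195,-.2925,.2228],.165)
E
```

```text
[ 4.59394491  0.34265724 -0.75886757] 0.01510531547472406
turn [0.001 0.004 0.001] then shift [ 0.0016  0.1332 -0.1038] |cur [ 0.3884 -0.316   0.119 ]
```

Call:
{"fn": "apply_moves", "kwargs": {"increments": [{"jaw": 0.05,"x": 0,"y": 0.0044,"z": -0.0133,"wx": 0,"wy": 0,"wz": 0},{"jaw": 0.05,"x": 0,"y": 0.0057,"z": -0.0128,"wx": 0,"wy": 0,"wz": 0},{"jaw": 0.05,"x": 0,"y": 0.007,"z": -0.0121,"wx": 0,"wy": 0,"wz": 0},{"jaw": 0.05,"x": 0,"y": 0.0081,"z": -0.0114,"wx": 0,"wy": 0,"wz": 0},{"jaw": 0.05,"x": 0,"y": 0.0093,"z": -0.0105,"wx": 0,"wy": 0,"wz": 0},{"jaw": 0.05,"x": 0,"y": 0.0102,"z": -0.0096,"wx": 0,"wy": 0,"wz": 0},{"jaw": 0.05,"x": 0,"y": 0.0112,"z": -0.0085,"wx": 0,"wy": 0,"wz": 0},{"jaw": 0.05,"x": 0,"y": 0.012,"z": -0.0073,"wx": 0,"wy": 0,"wz": 0},{"jaw": 0.05,"x": 0,"y": 0.0126,"z": -0.006,"wx": 0,"wy": 0,"wz": 0},{"jaw": 0.05,"x": 0,"y": 0.0131,"z": -0.005,"wx": 0,"wy": 0,"wz": 0},{"jaw": 0.05,"x": 0,"y": 0.0136,"z": -0.0035,"wx": 0,"wy": 0,"wz": 0},{"jaw": 0.05,"x": 0,"y": 0.0138,"z": -0.002,"wx": 0,"wy": 0,"wz": 0},{"jaw": 0.05,"x": 0,"y": 0.013,"z": -0.001,"wx": 0,"wy": 0,"wz": 0},{"jaw": 0.05,"x": 0,"y": 0,"z": 0,"wx": 0,"wy": 0,"wz": 0},{"jaw": 0.05,"x": 0,"y": 0,"z": 0,"wx": 0,"wy": 0,"wz": 0},{"jaw": 0.05,"x": 0,"y": 0,"z": 0,"wx": 0,"wy": 0,"wz": 0}]}}

```text
t: 83.25
eef_pos: [0.5177, -0.2935, 0.2204]
orientation: [-2.03, -2.394, 0.007]
force: [-1.8, -0.3, 1.4]
finger_gap: 0.0144
gripper_force: 30.4
```

```bash
python3 - <<'E'
from h import *
print(state()["force"],state()["finger_gap"]);go([.5195,-.2925,.2228],.165)
E
```

```text
[-1.83705585 -0.29419569  1.37764314] 0.01442541056106471
turn [-0.005  0.001 -0.001] then shift [ 0.0007  0.002  -0.0024] |cur [ 0.5177 -0.2935  0.2204]
```

Call:
{"fn": "apply_moves", "kwargs": {"increments": [{"jaw": 0.05,"x": 0,"y": 0.002,"z": -0.001,"wx": 0,"wy": 0,"wz": 0},{"jaw": 0.05,"x": 0,"y": 0,"z": 0,"wx": 0,"wy": 0,"wz": 0},{"jaw": 0.05,"x": 0,"y": 0,"z": 0,"wx": 0,"wy": 0,"wz": 0},{"jaw": 0.3,"x": 0,"y": 0,"z": 0,"wx": 0,"wy": 0,"wz": 0},{"jaw": 0.6,"x": 0,"y": 0,"z": 0,"wx": 0,"wy": 0,"wz": 0},{"jaw": 0.6,"x": 0,"y": 0,"z": 0,"wx": 0,"wy": 0,"wz": 0},{"jaw": 0.6,"x": 0,"y": 0,"z": -0.03,"wx": 0,"wy": 0,"wz": 0},{"jaw": 0.6,"x": 0,"y": 0,"z": -0.04,"wx": 0,"wy": 0,"wz": 0},{"jaw": 0.6,"x": 0,"y": 0,"z": -0.04,"wx": 0,"wy": 0,"wz": 0},{"jaw": 0.6,"x": 0,"y": 0,"z": -0.02,"wx": 0,"wy": 0,"wz": 0},{"jaw": 0.6,"x": 0,"y": 0,"z": 0,"wx": 0,"wy": 0,"wz": 0},{"jaw": 0.6,"x": 0,"y": 0,"z": 0,"wx": 0,"wy": 0,"wz": 0},{"jaw": 0.6,"x": 0,"y": 0,"z": 0,"wx": 0,"wy": 0,"wz": 0},{"jaw": 0.6,"x": 0,"y": 0,"z": 0,"wx": 0,"wy": 0,"wz": 0}]}}

```text
t: 84.65
eef_pos: [0.5208, -0.2921, 0.3497]
orientation: [-2.028, -2.394, 0.006]
force: [-0.2, 0.4, 0.6]
finger_gap: 0.0513
gripper_force: 0.0
```

```bash
python3 - <<'E'
from h import *
t=bowl();s=grab_frame("scene")
f=lambda i:cv2.resize(i,None,fx=3.4,fy=3.4,interpolation=cv2.INTER_CUBIC)
a=np.hstack([f(t),f(s[80:190,255:370])]);b=f(s[170:236,80:310]);cv2.imwrite("pics/n.png",np.vstack([a[:, :782],b[:224,:782]]))
E
```

```text
bowl score 41 92 [0.465  0.2661 0.137 ] off [-0.0063  0.0031]
```

View pics/n.png

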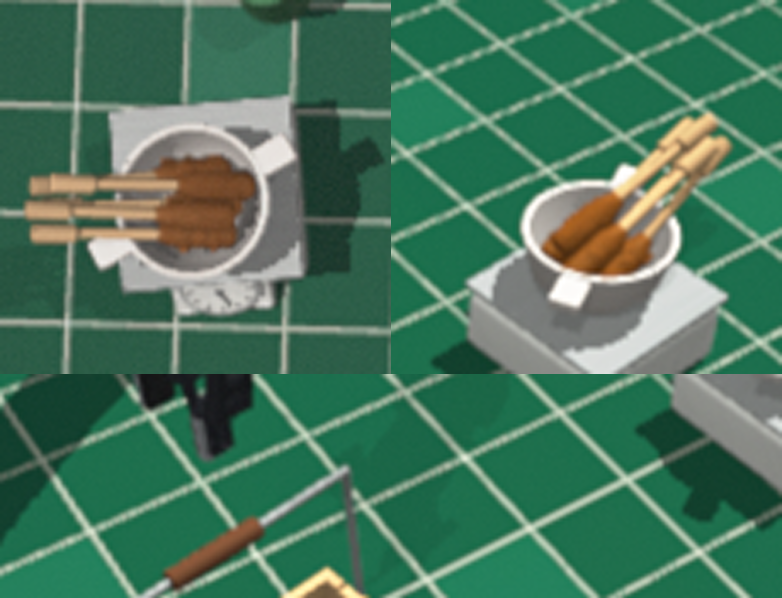

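The picture shows all five lumps in the bowl on the pan, about 7 mm from its centre. The bail grip is at pixel (143,222), where it started, so it is upright, and the gripper is clear.

```bash
python3 -c "
from bench import *
print(close_job())"
```

```text
the job is handed in; nothing more can be done
None
```

I handed the job in at about 85 s: all five sugar sticks lie sugar-end-in in the bowl, which rests about 7 mm from the pan's centre (the limit is 15 mm); the bail is upright and the arm is clear. The bowl was knocked about 46 mm aside once while empty, and I set it back; no verdict came back from the hand-in.

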